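Close up a gearbox case with sprung clamps

ROBOT

A 6-joint arm with a two-finger parallel gripper is mounted at the origin on the work surface. World frame = base frame: x ahead of the robot, y to its left, z up, the work surface at z = 0. Lengths are in m, angles in rad, forces in N, time in s.
With the tool pointing down it reaches from about 0.35 to 0.925 m from the base axis. Payload 6.4 kg.
Tool frame: the origin (TCP) lies on the centre line of the jaws, within the pads' length; the fingertips stand tip_reach ahead of it and the grasp point (between the pads) lies 3 mm ahead of it (tip_reach is the distance from the TCP to the fingertips, in m); z points along the fingers, y is the line along which they close (so a half turn about z gives the same grasp; the last joint's range is limited). The gripper opens to 85 mm and grips with 20 to 120 N. Pads are 22 mm wide; open, the fingers measure 114 mm over their backs; the gripper's body (76 mm by 85 mm) begins 54 mm behind the grasp point. The pads swing forward as they close: fully open they stand 13 mm farther back than shut.
Start: joints at [-1.343, 0.245, 1.558, -0, 1.339, -0.174], TCP at [0.254, -0.598, 0.253] pointing down, gripper open.
Joint ranges: [-3.13, 3.13], [-1.02, 2.26], [0.13, 2.54], [-0.95, 4.09], [0.21, 2.88], [-2.74, 2.74]. Speed limits (rad/s): [2.57, 2.57, 3.14, 3.14, 3.14, 3.14].

INTERFACE

Orientations are given as a 3x3 rotation matrix whose columns are the frame's x, y, z axes.
In Python, from plant import observe, read_camera, camera_info, sign_off, look_for, tip_reach gives the robot as it stands.
- The arm moves only by the shell command python3 -m pendant 'ROWS'. ROWS is JSON, a list of rows, each an object of numbers: "x", "y", "z": the shift along the tool's x, y, z each as a share of 50 mm, from -1 to 1; "spin": the turn about the tool's z as a share of 30 degrees, from -1 to 1; "claw": the opening, from 0 (shut) to 1 (fully open). In form: [{"x": .., "y": .., "z": .., "spin": .., "claw": ..}, ...]. A call has 1 to 20 rows; each row shifts and turns the commanded pose from where the row before left it, along the tool's axes as they then stand; what a row does not reach is not made up. A row lasts 1/8 s, in which the tool goes at most 62.5 mm and 10.7 degrees, less where a joint would pass 70% of its speed; a pose out of reach is approached as far as the arm can. A call with a number of a shift or a turn outside -1 to 1 is refused whole. A call with a gripper value outside its range is refused whole. The fingers move at their own pace and stop on an object; the grip force is fixed at half the most. Time passes only in rows, so rows that do not move let the fingers close. It gives the time, the measured TCP pose, the force, the opening and the grip force at its end, in the units of the state.
- observe(): the state, without advancing time (a new reading comes with each control period).
- read_camera(name): name is "scene" or "top"; returns the picture (384x512x3 uint8, red, green, blue); there is no depth.
- camera_info(name): a dict with "vertical_fov" (degrees; the focal length in pixels is half the picture's height over the tangent of half this angle, whatever the lens; pixels are square), "cx", "cy" (the principal point, pixels), "R" (3x3) and "t" (3): a world point X has camera coordinates R X + t. Camera axes: x right, y down, z forward; pixel columns grow to the right and rows downward; lengths in m; the calibration is good to about 2 mm. A picture is of the moment at which its call begins. camera_info takes no time and is no camera call.
- sign_off(): hands the job in; it is judged then, once.
Trained networks look in the newest picture that a camera, given by its name, has taken for a name from the list of things; names that differ only in an ending like _2 or _b are one class to them, and where a whole thing is asked for, a point or a joint stands for the part that bears it (a point fixed in the world has none). Each returns a list of dicts, best first, with "conf" (0 to 1); they miss things now and then, are a little off and sometimes report something else, mostly with a low value. They report only what shows in the picture. A call takes as long as a camera call.
- look_for(thing, camera): "point" ([x, y, z] in m, in world coordinates, good to about 4 mm: the middle of the surface that is visible of it).
The state is a dict: "time": time; "joints": joint angles; "dq": joint speeds; "tau": joint torques, N m; "tool_pos": TCP position; "tool_rot": TCP orientation; "force": force on the tool from outside, world axes, zero at the start; "ft_torque": the same for the moment, N m; "finger_gap": finger opening in m; "gripper_force": force on a finger pad.
Only numpy, scipy, OpenCV 4.12 (cv2) and the standard library are available. Lean on these libraries where they do the work, as an engineer would, in place of code of your own. Each camera call takes 0.05 s, during which the arm holds its last target. There are 200 camera calls.

TASK

Assemble the gearbox on the bench: seat the oil pump fully down on its two pegs and the idler gear fully down on its shaft inside the case, then put the cover on its two dowel pins, flat on the rim, with its upturned edge alongside the case's upright flange. Then take every spring clamp from the wooden rail and clip it from above over the cover's edge and the case's flange together, jaw pads right over the edges, so that it pinches both, with at least one clamp clearly on each side of the middle. Let go of everything and leave the tin, the mug and the screwdriver where they are.

Things in the scene. Friction and masses are not known exactly. Their poses are not given: they have to be found in the camera images.
- case: Grey cast gearbox case, open on top, fixed: 140 (x) by 256 (y) mm, rim 56 mm high; inside 112 by 208 mm, floor 8 mm thick. Origin: centre of its underside, z up. On its -x rim stands an upright flange 5 mm thick, 232 mm long, up to z 90 mm. Two dowel pins for the cover, 8 mm diameter, 12 mm tall, tapered tips, stand on the rim at x 10, y +-115 mm.
- pump_seat (a point): Point on the case's inner floor where the pump's origin belongs; axes as the case's. Two upright pegs, 8 mm diameter, 16 mm tall, tapered tips, stand 32 mm either side of it along y.
- gear_seat (a point): Point on the case's inner floor, at the foot of the idler shaft, where the gear's origin belongs. The shaft is an upright pin of 12 mm diameter, 32 mm tall, with a tapered tip.
- cover_seat (a point): Point at rim height in the middle of the case where the cover's origin belongs, with the cover's axes parallel to the case's.
- clamp_line (a point): Middle of the doubled edge for the clamps, at its top; axes as the case's (y along the edge). With the cover on, case flange (x -5.75 to -0.75 mm) and cover edge (x 1.75 to 5.75 mm, y +-112 mm) are 11.5 mm thick together, 29 mm clear above the plate. A clipped clamp belongs with its pivot 10 to 24 mm above this line (lower it to 10-15 mm: it rises 6 mm as it shuts).
- pump: Oil pump, 350 g, standing upright: aluminium foot plate 52 (x) by 84 (y) by 10 mm with two 10 mm through holes at y +-32 mm, dark body, and on top a blue square neck, 30 by 30 mm, 24 to 44 mm above the underside, to hold it by. Origin: centre of its underside, z up. It fits either way round.
- gear: Steel idler gear, 400 g, lying flat: toothed wheel 75 mm in diameter, 16 mm thick, with a round hub of 30 mm diameter up to 38 mm above the underside; bore 14 mm right through. Origin: centre of its underside, z up.
- cover: Blue metal cover, 450 g, boss up: plate x -62.5 to 67.5, y +-126, 5 mm thick; upturned edge x -62.5 to -58.5, y +-112, up to z 34 mm; two 10 mm holes at x 10, y +-115 mm; to hold it by, a black filler boss 28 (x) by 34 (y) mm centred at x -4, y 0, from the plate up to z 33 mm (its yellow cap to 37). Origin: on the underside, z up.
- rail: Plywood clamp rail, fixed: foot board 90 (x) by 250 (y) by 12 mm with an upright board 10 mm thick along y, top edge at z 100 mm. Origin: centre of its underside, z up. Two to four clamps sit on the top edge, about 60 mm or more apart, jaws down, grips up, pivots about 14 mm above it.
- clamp1: Sprung clamp, 90 g, orange and black: two levers on a pivot, like a clothes peg; squeeze the grips along x to open the jaws. Origin: middle of the pivot; z up from jaws to grips, y along the pivot. On a 10 mm board: grips are rolls 14 mm thick, 26 mm long in y, centred at x +-25, z 50 mm (64 mm over both); jaw pads at z -24 to -38, 26 mm wide, pivot pin radius 5 mm.
- clamp2: Sprung clamp, the same in every way as clamp1 (see there).
- clamp3: Sprung clamp, the same in every way as clamp1 (see there).
- clamp4: Sprung clamp, the same in every way as clamp1 (see there).
- clamp1_jaw (a joint): Opening of clamp1 and likewise the others (rad): 0 = jaw faces 10 mm apart; -0.2 shut on nothing; 0.55 squeezed to its stop (25 N is ample): grips about 35 mm over both, jaw faces about 27 mm apart, pivot 5 mm lower against the grips. Opening takes about 12 N at the grips; let go, it springs shut with about 13 N at the jaws.
- clamp2_jaw (a joint): Opening of clamp2. While a clamp is held squeezed, its body frame (fixed to the lever on its own -x side) leans about 0.27 rad about y; the pivot stays midway between the grips.
- clamp3_jaw (a joint): Opening angle of clamp3 (rad), as clamp1.
- clamp4_jaw (a joint): Opening angle of clamp4 (rad), as clamp1.
- tin: Blue grease tin, 68 mm diameter, 85 mm high, standing beyond the case; not part of the job. Origin: centre of its underside.
- mug: White mug, 76 mm diameter, 90 mm high, standing beyond the case; not part of the job. Origin: centre of its underside.
- driver: Red-handled screwdriver, 190 mm long, lying beyond the case; not part of the job. Origin: on the bench under its handle or shaft.

How it is judged:
By the outcome, as a careful person would: the job done as asked, in the order asked, and still so for the second after the job is handed in, with the robot touching nothing.
Of clamp1, clamp2, clamp3, clamp4 only 2 to 4 are there at a start; the rules pass over those that are not, and their reading is None.
At some moment in a run one of pump, gear, cover may be knocked a few centimetres aside while the robot is not near it.
It also fails if it takes over 210 s, if anything falls off the work surface, if the arm or the gripper's body presses on something with over 40 N, if the wrist force passes 120 N, or if a joint passes its speed limit or range.

## Working session

There is one attempt and no reset: what is moved stays moved. The work goes in short steps, Python scripts to look and compute and a shell command to move; the robot and the scene stay as the last step left them, time stands still between calls to the robot, and variables do not carry over. Pictures are saved under pics/ and viewed, at most 14 in all, crops included, and the job is handed in when it is done.

```bash
ls; mkdir -p pics; python3 - <<'E'
from plant import *
import cv2,numpy as np
s=observe();print(s);print(tip_reach)
for n in("scene","top"):
    cv2.imwrite(f"pics/{n}0.png",cv2.resize(read_camera(n)[:,:,::-1],(800,600),interpolation=cv2.INTER_CUBIC));print(n,camera_info(n))
    for t in ("case","pump","gear","cover","rail","clamp1","tin","mug","driver"):
        print(n,t,[(np.round(d["point"],3).tolist(),round(d["conf"],2)) for d in look_for(t,n)])
E
```

```text
pics
{'time': 0.0, 'joints': array([-1.34306037e+00,  2.45786661e-01,  1.55902692e+00, -6.89584664e-06,
        1.33870937e+00, -1.74077802e-01]), 'dq': array([-0.00083524, -0.00029226,  0.00174663, -0.00036975,  0.00184472,
       -0.00094343]), 'tau': array([ 1.48324412e-03, -4.29510891e+01, -3.26122999e+01, -1.27660137e-04,
        5.39711706e-03, -4.72499437e-06]), 'tool_pos': array([ 0.25410483, -0.59770523,  0.25219088]), 'tool_rot': array([[ 9.20352618e-01,  3.91089328e-01, -4.42343891e-04],
       [ 3.91089441e-01, -9.20350759e-01,  1.87893388e-03],
       [ 3.27719455e-04, -1.90227775e-03, -9.99998137e-01]]), 'force': array([ 0.40976463,  0.69150876, -0.67705669]), 'ft_torque': array([-0.00056951,  0.01263113, -0.02983207]), 'gripper_force': 0.0, 'finger_gap': 0.08519205136389975}
0.022
scene {'vertical_fov': 43.61645287398308, 'cx': 249.12061294225416, 'cy': 193.63051776046987, 'R': array([[ 0.77431524,  0.63264946,  0.01380434],
       [ 0.55076871, -0.66303698, -0.50698697],
       [-0.31159225,  0.40017074, -0.86184317]]), 't': array([-0.47983481, -0.30543078,  1.7573658
[... 618 characters left out ...]
395127788, 'cx': 256.2950005713204, 'cy': 188.9537703841819, 'R': array([[-0.01101588, -0.99972809, -0.02055252],
       [-0.99039724,  0.01374117, -0.13756631],
       [ 0.13781132,  0.01883974, -0.99027931]]), 't': array([0.01079868, 0.6407081 , 0.99731447])}
top case [([0.493, -0.015, 0.006], 0.62)]
top pump []
top gear [([0.632, 0.232, 0.016], 0.7), ([0.481, -0.399, 0.148], 0.32)]
top cover [([0.46, 0.304, 0.002], 0.95)]
top rail [([0.482, -0.279, 0.162], 0.63)]
top clamp1 [([0.483, -0.4, 0.148], 0.74), ([0.462, -0.282, 0.148], 0.61)]
top tin [([0.775, -0.127, 0.084], 0.83), ([0.687, -0.045, 0.021], 0.51)]
top mug [([0.81, 0.121, 0.042], 0.64)]
top driver [([0.687, -0.046, 0.024], 0.65)]
```

View pics/scene0.png

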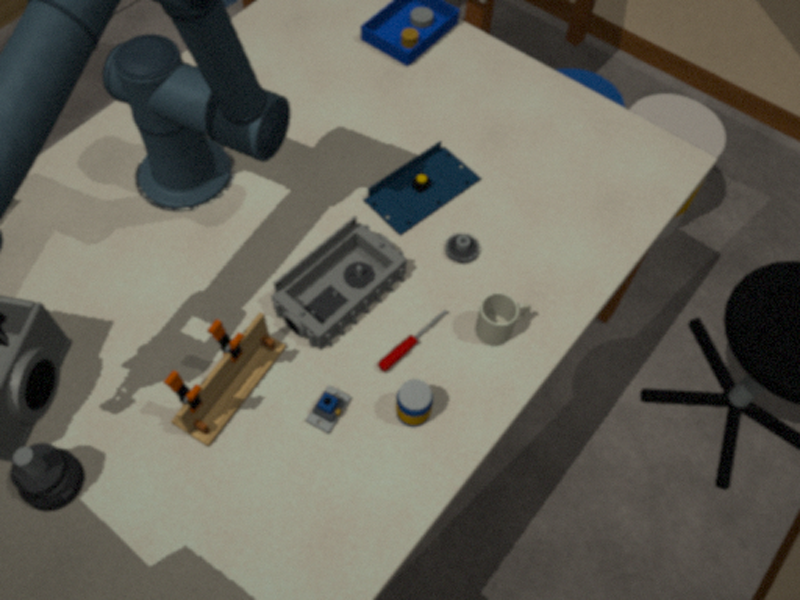

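View pics/top0.png

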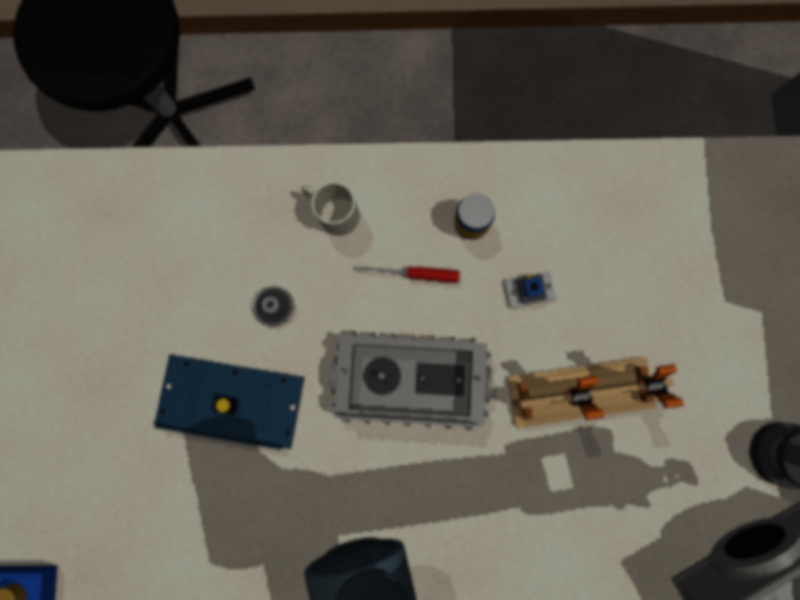

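The scene shows two clamps on the rail (800 px scene picture: (225,340) and (185,385)). The pump is at (330,408), the gear at (462,247), the cover at (422,185) and the case at (340,280). The top view agrees. I'll zoom in on the case and the parts.

```bash
cat > h.py <<'E'
from plant import *
import cv2,numpy as np
def cam(n):
    c=camera_info(n);f=192/np.tan(np.radians(c["vertical_fov"]/2));return f,c["cx"],c["cy"],np.array(c["R"]),np.array(c["t"])
def proj(n,X):
    f,cx,cy,R,t=cam(n);p=np.atleast_2d(X)@R.T+t;return np.c_[f*p[:,0]/p[:,2]+cx,f*p[:,1]/p[:,2]+cy]
def ray(n,u,v):
    f,cx,cy,R,t=cam(n);return -R.T@t,R.T@np.array([(u-cx)/f,(v-cy)/f,1])
def atz(n,u,v,z):
    o,d=ray(n,u,v);return o+d*(z-o[2])/d[2]
def crop(n,img,x0,y0,w,h,k,name,axes=True):
    c=cv2.resize(img[y0:y0+h,x0:x0+w,::-1],None,fx=k,fy=k,interpolation=cv2.INTER_CUBIC)
    c=np.clip((c.astype(float)-c.min())*255/(np.percentile(c,99.7)-c.min()),0,255).astype(np.uint8)
    for u in range((x0+9)//10*10,x0+w,10): cv2.putText(c,str(u),(int((u+.5-x0)*k)-9,8),0,.3,(0,255,255));cv2.line(c,(int((u+.5-x0)*k),10),(int((u+.5-x0)*k),14),(0,255,255))
    for v in range((y0+9)//10*10,y0+h,10): cv2.putText(c,str(v),(0,int((v+.5-y0)*k)+3),0,.3,(0,255,255));cv2.line(c,(22,int((v+.5-y0)*k)),(26,int((v+.5-y0)*k)),(0,255,255))
    cv2.imwrite(f"pics/{name}.png",c)
E
python3 - <<'E'
from h import *
a=read_camera("top");b=read_camera("scene");np.save("top0.npy",a);np.save("scene0.npy",b)
crop("top",a,205,205,115,75,6.9,"tcase");crop("scene",b,165,135,105,90,6.5,"scase")
# parts: montage
crop("top",a,95,170,115,120,4.9,"tparts")
crop("top",a,315,165,130,115,5,"trail")
E
```

```text
(no output)
```

View pics/tcase.png

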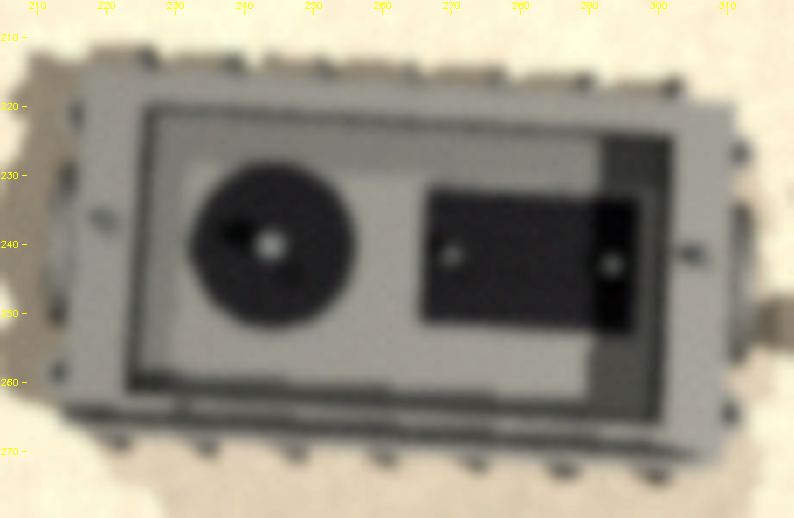

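View pics/scase.png

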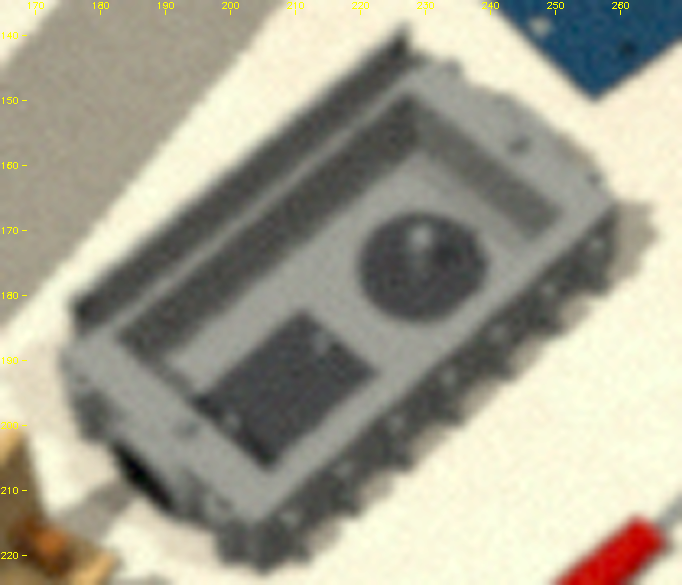

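View pics/tparts.png

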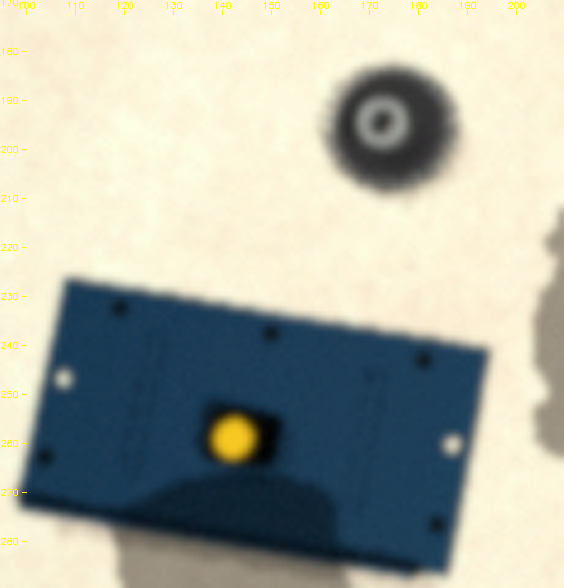

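View pics/trail.png

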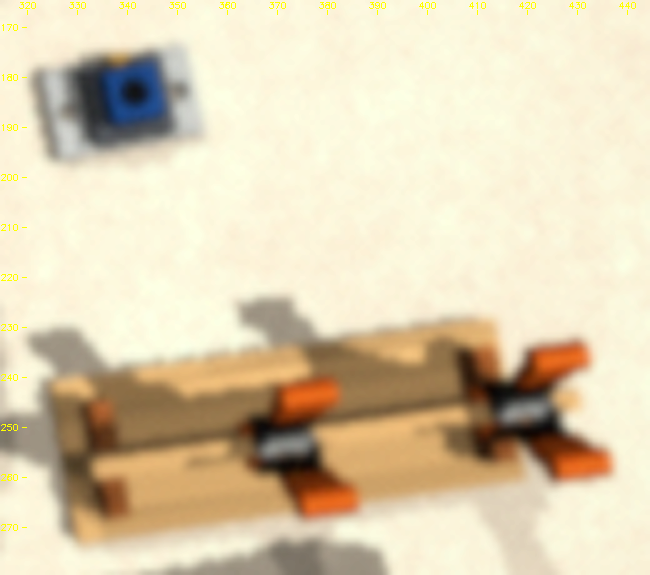

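The top crop shows the gear shaft tip at (243.9,240.2), the pump pegs at (270.2,241.6) and (293.3,243), and the dowels at about (220,236.7) and (305,241.5). In the scene crop the shaft is at (229.5,170.5), the pegs at (213.7,187.5) and (200.5,198.8), and the dowels at (244,156.5) and (193.5,200). On the parts, the gear hub is at (172.7,194.6), the cover holes at (107.5,246.8) and (187,260.5), the cap at (142,259), the pump neck at (341.3,183.2), and the clamps at about (371,252) and (420,246).

```bash
python3 - <<'E'
from h import *
def tri(a,b):
    (o,d),(p,e)=ray("top",*a),ray("scene",*b)
    s=np.linalg.lstsq(np.c_[d,-e],p-o,rcond=None)[0];A=o+d*s[0];B=p+e*s[1];return (A+B)/2*1000,np.linalg.norm(A-B)*1000
for n,a,b,z in [("shaft",(243.9,240.2),(229.5,170.5),40),("pegL",(270.2,241.6),(213.7,187.5),24),("pegR",(293.3,243),(200.5,198.8),24),("dowL",(220,236.7),(244,156.5),68),("dowR",(305,241.5),(193.5,200),68)]:
    X,e=tri(a,b);print(n,X.round(1),round(e,1),"top@z",(atz("top",*a,z/1e3)*1000).round(1),"scene@z",(atz("scene",*b,z/1e3)*1000).round(1))
for n,a,z in [("hub",(172.7,194.6),38),("gearwheel",(174.5,196),10),("cap",(142,259),37),("chL",(107.5,246.8),3),("chR",(187,260.5),3),("cTL",(108.3,226.5),5),("cTR",(194.5,241.5),5),("cBR",(186,287),5),("cBL",(98.5,272.5),5),("neck",(341.3,183.2),44),("phL",(328.5,187),10),("phR",(350.7,182.7),10)]:
    print(n,(atz("top",*a,z/1e3)*1000).round(1))
# case corners outer rim at z56
for n,a in [("TL",(217.5,214.5)),("TR",(311.3,220.5)),("iTL",(226,220)),("iTR",(302,224.5)),("iBR",(300.5,265.5)),("iBL",(223.5,261))]: print(n,(atz("top",*a,.056)*1000).round(1))
# clamp grips ends (roll tops z = 100+14+50+7)
for n,a,z in [("c1 gripU",(376.7,243.6),164),("c1 gripD",(379.5,264.5),164),("c1piv",(370,252.8),118),("c2 gripU",(427,236.5),164),("c2gripD",(431.5,257),164),("c2piv",(419,246.5),118)]:print(n,(atz("top",*a,z/1e3)*1000).round(1))
b=np.load("scene0.npy").astype(int);h=cv2.cvtColor(b.astype(np.uint8),cv2.COLOR_RGB2HSV)
def blob(m,x0,y0,x1,y1):
    q=np.zeros_like(m);q[y0:y1,x0:x1]=m[y0:y1,x0:x1];v,u=np.nonzero(q);return u.mean().round(1),v.mean().round(1),len(u),u.min(),u.max(),v.min(),v.max()
H,S,V=h[...,0].astype(int),h[...,1].astype(int),h[...,2]
print("cap",blob((H>18)&(H<35)&(S>150)&(V>120),250,100,290,130))
print("neck",blob((H>100)&(H<125)&(S>120)&(V>40),195,245,225,275))
print("gripsA",blob((H<14)&(S>180)&(V>120),100,225,130,260));print("gripsB",blob((H<14)&(S>180)&(V>120),130,195,160,235))
crop("scene",b.astype(np.uint8),95,190,140,100,5.7,"sparts")
E
```

```text
shaft [501.9  39.   41.8] 2.6 top@z [501.   38.2  40. ] scene@z [502.   40.8  40. ]
pegL [496.6 -33.5  20.4] 0.4 top@z [496.5 -33.5  24. ] scene@z [498.3 -34.9  24. ]
pegR [493.2 -95.7  25.6] 3.5 top@z [492. -97.  24.] scene@z [493.8 -93.9  24. ]
dowL [511.8 101.8  62. ] 2.6 top@z [510.9 100.2  68. ] scene@z [515.3  99.6  68. ]
dowR [ 495.9 -125.2   60.8] 0.5 top@z [ 495.8 -124.6   68. ] scene@z [ 499.4 -127.7   68. ]
hub [629.  235.9  38. ]
gearwheel [628.5 237.4  10. ]
cap [453.4 316.7  37. ]
chL [486.9 427.1   3. ]
chR [446.5 200.4   3. ]
cTL [544.1 426.4   5. ]
cTR [499.1 179.5   5. ]
cBR [374.2 201.7   5. ]
cBL [416.  448.6   5. ]
neck [ 653.6 -231.5   44. ]
phL [ 648.3 -201.8   10. ]
phR [ 659.8 -265.2   10. ]
TL [570.8 108.5  56. ]
TR [ 551.5 -144.4   56. ]
iTL [555.6  85.4  56. ]
iTR [ 541.1 -119.1   56. ]
iBR [ 433.  -112.2   56. ]
iBL [446.7  92.1  56. ]
c1 gripU [ 489.1 -284.1  164. ]
c1 gripD [ 440.3 -288.   164. ]
c1piv [ 466.2 -279.8  118. ]
c2 gripU [ 504.5 -403.8  164. ]
c2gripD [ 456.4 -410.8  164. ]
c2piv [ 480.4 -401.8  118. ]
cap (np.float64(269.2), np.float64(113.6), 16, np.int64(267), np.int64(271), np.int64(112), np.int64(115))
neck (np.float64(209.4), np.float64(257.9), 101, np.int64(203), np.int64(215), np.int64(252), np.int64(264))
gripsA (np.float64(116.6), np.float64(246.1), 30, np.int64(106), np.int64(127), np.int64(238), np.int64(253))
gripsB (np.float64(142.4), np.float64(211.6), 27, np.int64(134), np.int64(154), np.int64(205), np.int64(220))
```

View pics/sparts.png

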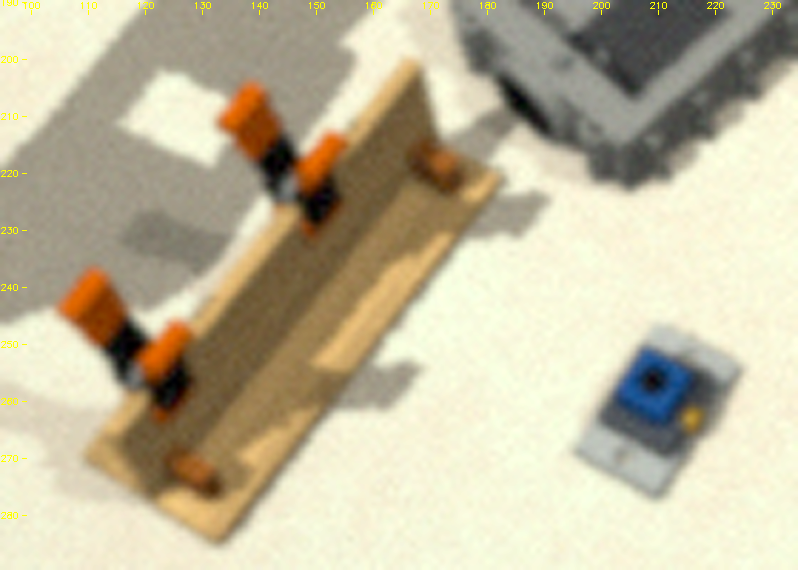

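The scene crop confirms two clamps on the rail, the farther one at (145,220) and the nearer at (120,255). The pump neck is at (209,257). Triangulated heights agree with the text: shaft tip 42 against 40 mm, pegs 20–26 against 24 mm. The case yaw is about -4°, so I'll start with the pump.

```bash
cat > go.py <<'E'
import sys;from h import *
# usage: go.py x y z psi(deg)  (mm) -> totals in shares
s=observe();R=s["tool_rot"];p=s["tool_pos"]*1000
x,y,z,psi=map(float,sys.argv[1:5])
d=R.T@(np.array([x,y,z])-p)/50
ps=np.degrees(np.arctan2(R[1,0],R[0,0]));w=(ps-psi+180)%360-180
print("t",round(s["time"],2),"p",p.round(1),"psi",ps.round(2),"gap",round(s["finger_gap"]*1000,1),"gf",round(s["gripper_force"],1),"F",s["force"].round(1),"j6",s["joints"][5].round(2))
print("shares x %.3f y %.3f z %.3f spin %.3f"%(*d,w/30))
E
python3 go.py 653.6 -231.5 120 10.3
```

```text
t 1.1 p [ 254.2 -598.2  253.3] psi 23.02 gap 85.5 gf 0.0 F [ 0.5  0.9 -0.3] j6 -0.17
shares x 10.220 y -3.627 z 2.666 spin 0.424
```

```bash
python3 -m pendant '[{"x":0.85,"y":-0.3,"claw":1},{"x":0.85,"y":-0.3,"claw":1},{"x":0.85,"y":-0.3,"claw":1},{"x":0.85,"y":-0.3,"claw":1},{"x":0.85,"y":-0.3,"claw":1},{"x":0.85,"y":-0.3,"claw":1},{"x":0.85,"y":-0.3,"claw":1},{"x":0.85,"y":-0.3,"z":0.3,"claw":1},{"x":0.85,"y":-0.3,"z":0.3,"claw":1},{"x":0.85,"y":-0.3,"z":0.3,"claw":1},{"x":0.85,"y":-0.3,"z":0.7,"claw":1},{"x":0.87,"y":-0.33,"z":0.5,"claw":1},{"z":0.5,"spin":0.21,"claw":1},{"spin":0.21,"claw":1},{"claw":1}]'; python3 go.py 653.6 -231.5 50 10.3
```

```text
t 1.1 p [ 254.2 -598.2  253.3] psi 23.02 gap 85.5 gf 0.0 F [ 0.5  0.9 -0.3] j6 -0.17
shares x 10.220 y -3.627 z 4.066 spin 0.424schema error: expected keys x, y, z, spin, claw
```

```bash
python3 -m pendant '[{"x":0.85,"y":-0.3,"z":0,"spin":0,"claw":1},{"x":0.85,"y":-0.3,"z":0,"spin":0,"claw":1},{"x":0.85,"y":-0.3,"z":0,"spin":0,"claw":1},{"x":0.85,"y":-0.3,"z":0,"spin":0,"claw":1},{"x":0.85,"y":-0.3,"z":0,"spin":0,"claw":1},{"x":0.85,"y":-0.3,"z":0,"spin":0,"claw":1},{"x":0.85,"y":-0.3,"z":0,"spin":0,"claw":1},{"x":0.85,"y":-0.3,"z":0.3,"spin":0,"claw":1},{"x":0.85,"y":-0.3,"z":0.3,"spin":0,"claw":1},{"x":0.85,"y":-0.3,"z":0.3,"spin":0,"claw":1},{"x":0.85,"y":-0.3,"z":0.7,"spin":0,"claw":1},{"x":0.87,"y":-0.33,"z":0.5,"spin":0,"claw":1},{"x":0,"y":0,"z":0.5,"spin":0.21,"claw":1},{"x":0,"y":0,"z":0,"spin":0.21,"claw":1},{"x":0,"y":0,"z":0,"spin":0,"claw":1}]'; python3 go.py 653.6 -231.5 50 10.3
```

```text
time: 2.98
tool_pos: [0.6535, -0.2312, 0.1229]
tool_rot: [[0.983, 0.182, -0.0], [0.182, -0.983, 0.0], [-0.0, -0.0, -1.0]]
force: [0.1, -0.1, -0.0]
finger_gap: 0.0857
gripper_force: 0.0
t 2.98 p [ 653.5 -231.2  122.9] psi 10.51 gap 85.7 gf 0.0 F [ 0.1 -0.1 -0. ] j6 0.88
shares x 0.001 y 0.007 z 1.458 spin 0.007
```

```bash
python3 -m pendant '[{"x":0,"y":0,"z":0.14,"spin":-0.333,"claw":1},{"x":0,"y":0,"z":0.14,"spin":-0.333,"claw":1},{"x":0,"y":0,"z":0.14,"spin":-0.333,"claw":1},{"x":0,"y":0,"z":0.14,"spin":-0.333,"claw":1},{"x":0,"y":0,"z":0.14,"spin":-0.333,"claw":1},{"x":0,"y":0,"z":0.14,"spin":-0.333,"claw":1},{"x":0,"y":0,"z":0.14,"spin":-0.333,"claw":1},{"x":0,"y":0,"z":0.14,"spin":-0.333,"claw":1},{"x":0,"y":0,"z":0.14,"spin":-0.336,"claw":1},{"x":0,"y":0,"z":0.14,"spin":0,"claw":1},{"x":0,"y":0,"z":0,"spin":0,"claw":0.2},{"x":0,"y":0,"z":0,"spin":0,"claw":0.2},{"x":0,"y":0,"z":0,"spin":0,"claw":0.2},{"x":0,"y":0,"z":0,"spin":0,"claw":0.2},{"x":0,"y":0,"z":0,"spin":0,"claw":0.2}]'
```

```text
time: 4.85
tool_pos: [0.6541, -0.2316, 0.0542]
tool_rot: [[-0.181, 0.984, 0.001], [0.984, 0.181, -0.001], [-0.001, 0.001, -1.0]]
force: [-0.0, 0.0, 3.8]
finger_gap: 0.0284
gripper_force: 61.6
```

```bash
python3 -m pendant '[{"x":0,"y":0,"z":0,"spin":0,"claw":0.7},{"x":0,"y":0,"z":0,"spin":0,"claw":0.7},{"x":0,"y":0,"z":0,"spin":0.334,"claw":0.7},{"x":0,"y":0,"z":0,"spin":0.333,"claw":0.7},{"x":0,"y":0,"z":0,"spin":0.333,"claw":0.7},{"x":0,"y":0,"z":0,"spin":0.333,"claw":0.7},{"x":0,"y":0,"z":0,"spin":0.333,"claw":0.7},{"x":0,"y":0,"z":0,"spin":0.333,"claw":0.7},{"x":0,"y":0,"z":0,"spin":0.333,"claw":0.7},{"x":0,"y":0,"z":0,"spin":0.333,"claw":0.7},{"x":0,"y":0,"z":0.04,"spin":0.335,"claw":0.7},{"x":0,"y":0,"z":0.04,"spin":0,"claw":0.7},{"x":0,"y":0,"z":0,"spin":0,"claw":0.2},{"x":0,"y":0,"z":0,"spin":0,"claw":0.2},{"x":0,"y":0,"z":0,"spin":0,"claw":0.2},{"x":0,"y":0,"z":0,"spin":0,"claw":0.2}]'; python3 - <<'E'
from h import *
a=read_camera("top");np.save("top1.npy",a);crop("top",a,300,160,100,60,6,"t1")
for t in ("pump","gear","cover"): print(t,[(np.round(d["point"],3).tolist(),round(d["conf"],2)) for d in look_for(t,"top")])
E
```

```text
time: 6.85
tool_pos: [0.6537, -0.2315, 0.0496]
tool_rot: [[0.983, 0.181, 0.001], [0.181, -0.983, -0.0], [0.0, 0.0, -1.0]]
force: [0.5, -1.3, 1.6]
finger_gap: 0.0285
gripper_force: 62.2
pump []
gear [([0.631, 0.23, 0.015], 0.76), ([0.496, -0.001, 0.014], 0.32)]
cover [([0.463, 0.309, 0.004], 0.76)]
```

```bash
python3 -m pendant '[{"x":0,"y":0,"z":-0.3,"spin":0,"claw":0.2},{"x":0,"y":0,"z":-0.7,"spin":0,"claw":0.2},{"x":0,"y":0,"z":-0.8,"spin":0,"claw":0.2},{"x":0,"y":0,"z":0,"spin":0,"claw":0.2}]';python3 go.py 494.5 -65 78 -4.0
```

```text
time: 7.55
tool_pos: [0.6556, -0.2323, 0.1438]
tool_rot: [[0.983, 0.181, 0.007], [0.181, -0.983, -0.004], [0.006, 0.005, -1.0]]
force: [0.6, -0.0, -3.3]
finger_gap: 0.0286
gripper_force: 61.7
t 7.55 p [ 655.6 -232.3  143.8] psi 10.43 gap 28.6 gf 61.7 F [ 0.6 -0.  -3.3] j6 0.89
shares x -2.572 y -3.881 z 1.282 spin 0.481
```

```bash
python3 -m pendant '[{"x":-0.32,"y":-0.48,"z":0,"spin":0,"claw":0.2},{"x":-0.32,"y":-0.48,"z":0,"spin":0,"claw":0.2},{"x":-0.32,"y":-0.48,"z":0,"spin":0,"claw":0.2},{"x":-0.32,"y":-0.48,"z":0,"spin":0,"claw":0.2},{"x":-0.32,"y":-0.48,"z":0,"spin":0,"claw":0.2},{"x":-0.32,"y":-0.48,"z":0,"spin":0,"claw":0.2},{"x":-0.32,"y":-0.48,"z":0,"spin":0,"claw":0.2},{"x":-0.32,"y":-0.48,"z":0,"spin":0,"claw":0.2},{"x":0,"y":0,"z":0,"spin":0.24,"claw":0.2},{"x":0,"y":0,"z":0,"spin":0.24,"claw":0.2},{"x":0,"y":0,"z":0.4,"spin":0,"claw":0.2},{"x":0,"y":0,"z":0.4,"spin":0,"claw":0.2},{"x":0,"y":0,"z":0.3,"spin":0,"claw":0.2},{"x":0,"y":0,"z":0,"spin":0,"claw":0.2},{"x":0,"y":0,"z":0,"spin":0,"claw":0.2}]';python3 go.py 494.5 -65 66 -4.0;python3 - <<'E'
from h import *
crop("top",read_camera("top"),250,210,60,65,6,"a");crop("scene",read_camera("scene"),165,135,70,65,6,"b")
i=[cv2.copyMakeBorder(cv2.imread(f"pics/{k}.png"),0,0,0,0,0) for k in "ab"];h=min(k.shape[0] for k in i);cv2.imwrite("pics/p1.png",np.hstack([k[:h] for k in i]))
E
```

```text
time: 9.43
tool_pos: [0.4932, -0.0658, 0.0846]
tool_rot: [[0.998, -0.069, 0.0], [-0.069, -0.998, -0.0], [0.0, 0.0, -1.0]]
force: [0.0, 0.5, -4.1]
finger_gap: 0.0284
gripper_force: 61.5
t 9.43 p [493.2 -65.8  84.6] psi -3.98 gap 28.4 gf 61.5 F [ 0.   0.5 -4.1] j6 1.28
shares x 0.025 y -0.017 z 0.372 spin 0.001
```

View pics/p1.png

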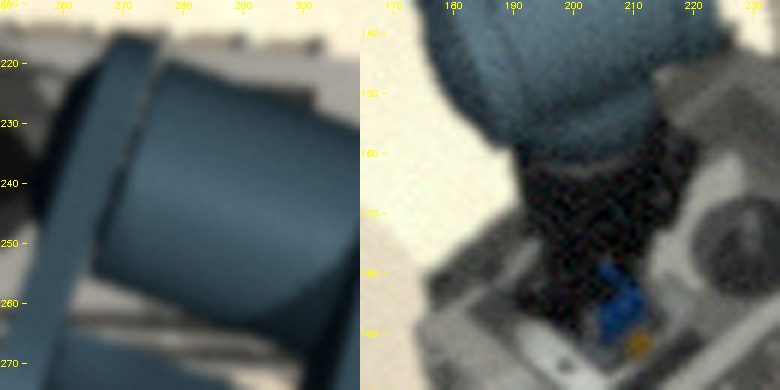

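The arm hides the pegs in the top view. The scene crop shows the pump, with its blue neck at (208,187), inside the case above the pegs. I'll lower it by feel.

```bash
python3 -m pendant '[{"x":0.025,"y":-0.017,"z":0.1,"spin":0,"claw":0.2},{"x":0,"y":0,"z":0.1,"spin":0,"claw":0.2},{"x":0,"y":0,"z":0.08,"spin":0,"claw":0.2},{"x":0,"y":0,"z":0.06,"spin":0,"claw":0.2},{"x":0,"y":0,"z":0,"spin":0,"claw":0.2}]';python3 go.py 494.5 -65 58 -4.0
```

```text
time: 10.15
tool_pos: [0.494, -0.0648, 0.0669]
tool_rot: [[0.998, -0.069, -0.001], [-0.069, -0.998, 0.0], [-0.001, -0.0, -1.0]]
force: [1.6, 0.1, -3.3]
finger_gap: 0.0285
gripper_force: 61.6
t 10.15 p [494.  -64.8  66.9] psi -3.98 gap 28.5 gf 61.6 F [ 1.6  0.1 -3.3] j6 1.28
shares x 0.011 y 0.003 z 0.179 spin 0.001
```

```bash
python3 -m pendant '[{"x":0,"y":0,"z":0.08,"spin":0,"claw":0.2},{"x":0,"y":0,"z":0.06,"spin":0,"claw":0.2},{"x":0,"y":0,"z":0.04,"spin":0,"claw":0.2},{"x":0,"y":0,"z":0.02,"spin":0,"claw":0.2},{"x":0,"y":0,"z":0,"spin":0,"claw":0.2}]'
```

```text
time: 10.78
tool_pos: [0.4944, -0.0649, 0.0575]
tool_rot: [[0.998, -0.069, 0.0], [-0.069, -0.998, -0.0], [0.0, 0.0, -1.0]]
force: [-1.2, 0.7, -0.4]
finger_gap: 0.0288
gripper_force: 61.9
```

```bash
python3 -m pendant '[{"x":0,"y":0,"z":0,"spin":0,"claw":0.6},{"x":0,"y":0,"z":0,"spin":0,"claw":0.6},{"x":0,"y":0,"z":-0.2,"spin":0,"claw":0.6},{"x":0,"y":0,"z":-0.8,"spin":0,"claw":0.6},{"x":0,"y":0,"z":-0.8,"spin":0,"claw":0.6},{"x":0,"y":0,"z":0,"spin":0,"claw":1}]';python3 go.py 629 235.9 43.5 -4.0
```

```text
time: 11.52
tool_pos: [0.4969, -0.0659, 0.1518]
tool_rot: [[0.998, -0.069, 0.008], [-0.069, -0.998, -0.003], [0.009, 0.003, -1.0]]
force: [-0.4, 0.0, -0.2]
finger_gap: 0.0678
gripper_force: 0.0
t 11.53 p [496.9 -65.9 151.8] psi -3.97 gap 67.8 gf 0.0 F [-0.4  0.  -0.2] j6 1.28
shares x 2.199 y -6.209 z 2.169 spin 0.001
```

```bash
python3 -m pendant '[{"x":0.25,"y":-0.69,"z":0,"spin":0,"claw":1},{"x":0.25,"y":-0.69,"z":0,"spin":0,"claw":1},{"x":0.25,"y":-0.69,"z":0,"spin":0,"claw":1},{"x":0.25,"y":-0.69,"z":0,"spin":0,"claw":1},{"x":0.25,"y":-0.69,"z":0,"spin":0,"claw":1},{"x":0.25,"y":-0.69,"z":0,"spin":0,"claw":1},{"x":0.25,"y":-0.69,"z":0.2,"spin":0,"claw":1},{"x":0.25,"y":-0.69,"z":0.4,"spin":0,"claw":1},{"x":0.25,"y":-0.69,"z":0.7,"spin":0,"claw":1},{"x":0,"y":0,"z":0,"spin":0,"claw":1},{"x":0,"y":0,"z":0,"spin":0,"claw":1}]';python3 go.py 629 235.9 43.5 -4.0; python3 - <<'E'
from h import *
for t in ("pump","gear","cover"): print(t,[(np.round(d["point"],3).tolist(),round(d["conf"],2)) for d in look_for(t,"scene")])
E
```

```text
time: 12.9
tool_pos: [0.6278, 0.2367, 0.0822]
tool_rot: [[0.998, -0.069, -0.0], [-0.069, -0.998, -0.0], [-0.0, 0.0, -1.0]]
force: [-0.3, 0.3, 0.1]
finger_gap: 0.0855
gripper_force: 0.0
t 12.9 p [627.8 236.7  82.2] psi -3.98 gap 85.5 gf 0.0 F [-0.3  0.3  0.1] j6 1.83
shares x 0.025 y 0.013 z 0.774 spin 0.001
pump [([0.504, -0.075, 0.043], 0.8)]
gear [([0.638, 0.227, 0.016], 0.63), ([0.807, 0.125, 0.049], 0.26)]
cover [([0.458, 0.308, 0.008], 0.81), ([0.696, -0.054, 0.022], 0.18)]
```

```bash
python3 -m pendant '[{"x":0.025,"y":0.013,"z":0.35,"spin":0,"claw":1},{"x":0,"y":0,"z":0.35,"spin":0,"claw":1},{"x":0,"y":0,"z":0.07,"spin":0,"claw":1},{"x":0,"y":0,"z":0,"spin":0,"claw":0.2},{"x":0,"y":0,"z":0,"spin":0,"claw":0.2},{"x":0,"y":0,"z":0,"spin":0,"claw":0.2},{"x":0,"y":0,"z":0,"spin":0,"claw":0.2},{"x":0,"y":0,"z":0,"spin":0,"claw":0.2},{"x":0,"y":0,"z":0,"spin":0,"claw":0.7},{"x":0,"y":0,"z":0,"spin":0,"claw":0.7}]';python3 -m pendant '[{"x":0,"y":0,"z":0,"spin":-0.333,"claw":0.7},{"x":0,"y":0,"z":0,"spin":-0.333,"claw":0.7},{"x":0,"y":0,"z":0,"spin":-0.333,"claw":0.7},{"x":0,"y":0,"z":0,"spin":-0.333,"claw":0.7},{"x":0,"y":0,"z":0,"spin":-0.333,"claw":0.7},{"x":0,"y":0,"z":0,"spin":-0.333,"claw":0.7},{"x":0,"y":0,"z":0,"spin":-0.333,"claw":0.7},{"x":0,"y":0,"z":0,"spin":-0.333,"claw":0.7},{"x":0,"y":0,"z":0,"spin":-0.336,"claw":0.7},{"x":0,"y":0,"z":0,"spin":0,"claw":0.7},{"x":0,"y":0,"z":0,"spin":0,"claw":0.2},{"x":0,"y":0,"z":0,"spin":0,"claw":0.2},{"x":0,"y":0,"z":0,"spin":0,"claw":0.2},{"x":0,"y":0,"z":0,"spin":0,"claw":0.2}]'
```

```text
time: 14.3
tool_pos: [0.6288, 0.2361, 0.0432]
tool_rot: [[0.998, -0.069, -0.001], [-0.069, -0.998, -0.0], [-0.001, 0.0, -1.0]]
force: [-0.4, 0.1, 0.8]
finger_gap: 0.0596
gripper_force: 0.0
time: 16.05
tool_pos: [0.6295, 0.2363, 0.0442]
tool_rot: [[0.07, 0.998, 0.001], [0.998, -0.07, 0.0], [0.0, 0.001, -1.0]]
force: [-0.1, -1.0, 2.9]
finger_gap: 0.0278
gripper_force: 58.9
```

```bash
python3 -m pendant '[{"x":0,"y":0,"z":-0.3,"spin":0,"claw":0.2},{"x":0,"y":0,"z":-0.7,"spin":0,"claw":0.2},{"x":0,"y":0,"z":-0.8,"spin":0,"claw":0.2},{"x":0,"y":0,"z":0,"spin":0,"claw":0.2},{"x":0,"y":0,"z":0,"spin":0,"claw":0.2}]';python3 go.py 501.3 38.5 90 86
```

```text
time: 16.68
tool_pos: [0.6279, 0.2361, 0.1318]
tool_rot: [[0.069, 0.998, -0.003], [0.998, -0.069, -0.001], [-0.001, -0.003, -1.0]]
force: [-0.5, 0.1, -4.7]
finger_gap: 0.0277
gripper_force: 59.9
t 16.68 p [627.9 236.1 131.8] psi 86.02 gap 27.7 gf 59.9 F [-0.5  0.1 -4.7] j6 0.26
shares x -4.117 y -2.249 z 0.846 spin 0.001
```

```bash
python3 -m pendant '[{"x":-0.5,"y":-0.28,"z":0,"spin":0,"claw":0.2},{"x":-0.5,"y":-0.28,"z":0,"spin":0,"claw":0.2},{"x":-0.5,"y":-0.28,"z":0,"spin":0,"claw":0.2},{"x":-0.5,"y":-0.28,"z":0,"spin":0,"claw":0.2},{"x":-0.5,"y":-0.28,"z":0,"spin":0,"claw":0.2},{"x":-0.5,"y":-0.28,"z":0,"spin":0,"claw":0.2},{"x":-0.5,"y":-0.28,"z":0,"spin":0,"claw":0.2},{"x":-0.5,"y":-0.28,"z":0,"spin":0,"claw":0.2},{"x":-0.12,"y":0,"z":0.4,"spin":0,"claw":0.2},{"x":0,"y":0,"z":0.35,"spin":0,"claw":0.2},{"x":0,"y":0,"z":0,"spin":0,"claw":0.2},{"x":0,"y":0,"z":0,"spin":0,"claw":0.2}]';python3 go.py 501.3 38.5 84.5 86
```

```text
time: 18.18
tool_pos: [0.5032, 0.0389, 0.0961]
tool_rot: [[0.069, 0.998, -0.0], [0.998, -0.069, 0.0], [0.0, -0.0, -1.0]]
force: [-0.1, -0.7, -2.8]
finger_gap: 0.0278
gripper_force: 60.1
t 18.18 p [503.2  38.9  96.1] psi 86.06 gap 27.8 gf 60.1 F [-0.1 -0.7 -2.8] j6 -0.08
shares x -0.012 y -0.038 z 0.232 spin 0.002
```

Correcting, then descending. The tip touches at TCP ≈ 83 and the gear is seated at about 51.5.

```bash
python3 -m pendant '[{"x":-0.01,"y":-0.038,"z":0,"spin":0,"claw":0.2},{"x":0,"y":0,"z":0.15,"spin":0,"claw":0.2},{"x":0,"y":0,"z":0.1,"spin":0,"claw":0.2},{"x":0,"y":0,"z":0.08,"spin":0,"claw":0.2},{"x":0,"y":0,"z":0.06,"spin":0,"claw":0.2},{"x":0,"y":0,"z":0.0,"spin":0,"claw":0.2}]';python3 go.py 501.3 38.5 51.5 86
```

```text
time: 18.92
tool_pos: [0.5013, 0.0382, 0.0766]
tool_rot: [[0.069, 0.998, 0.0], [0.998, -0.069, 0.0], [0.0, 0.0, -1.0]]
force: [0.5, -0.8, -3.5]
finger_gap: 0.0278
gripper_force: 60.1
t 18.93 p [501.3  38.2  76.6] psi 86.02 gap 27.8 gf 60.1 F [ 0.5 -0.8 -3.5] j6 -0.08
shares x 0.006 y -0.001 z 0.502 spin 0.001
```

```bash
python3 -m pendant '[{"x":0,"y":0,"z":0.1,"spin":0,"claw":0.2},{"x":0,"y":0,"z":0.12,"spin":0,"claw":0.2},{"x":0,"y":0,"z":0.12,"spin":0,"claw":0.2},{"x":0,"y":0,"z":0.08,"spin":0,"claw":0.2},{"x":0,"y":0,"z":0.05,"spin":0,"claw":0.2},{"x":0,"y":0,"z":0.03,"spin":0,"claw":0.2},{"x":0,"y":0,"z":0.0,"spin":0,"claw":0.2}]'
```

```text
time: 19.8
tool_pos: [0.5013, 0.0382, 0.0522]
tool_rot: [[0.069, 0.998, -0.0], [0.998, -0.069, -0.0], [-0.0, -0.0, -1.0]]
force: [-0.4, 0.7, 1.4]
finger_gap: 0.0279
gripper_force: 60.6
```

```bash
python3 -m pendant '[{"x":0,"y":0,"z":0,"spin":0,"claw":0.6},{"x":0,"y":0,"z":0,"spin":0,"claw":0.6},{"x":0,"y":0,"z":-0.3,"spin":0,"claw":0.6},{"x":0,"y":0,"z":-0.8,"spin":0,"claw":0.6},{"x":0,"y":0,"z":-0.8,"spin":0,"claw":0.6},{"x":0,"y":0,"z":0,"spin":0,"claw":0.6},{"x":0,"y":0,"z":0,"spin":0,"claw":0.6}]';python3 go.py 453.2 316.5 70 79.9
```

```text
time: 20.68
tool_pos: [0.501, 0.0382, 0.1469]
tool_rot: [[0.069, 0.998, 0.0], [0.998, -0.069, 0.0], [0.0, 0.0, -1.0]]
force: [-0.7, 0.6, -0.1]
finger_gap: 0.0513
gripper_force: 0.0
t 20.68 p [501.   38.2 146.9] psi 86.02 gap 51.3 gf 0.0 F [-0.7  0.6 -0.1] j6 -0.08
shares x 5.485 y -1.340 z 1.538 spin 0.204
```

```bash
python3 -m pendant '[{"x":0.55,"y":-0.134,"z":0,"spin":0,"claw":0.6},{"x":0.55,"y":-0.134,"z":0,"spin":0,"claw":0.6},{"x":0.55,"y":-0.134,"z":0,"spin":0,"claw":0.6},{"x":0.55,"y":-0.134,"z":0,"spin":0,"claw":0.6},{"x":0.55,"y":-0.134,"z":0,"spin":0,"claw":0.6},{"x":0.55,"y":-0.134,"z":0,"spin":0,"claw":0.6},{"x":0.55,"y":-0.134,"z":0,"spin":0,"claw":0.6},{"x":0.55,"y":-0.134,"z":0,"spin":0,"claw":0.6},{"x":0.55,"y":-0.134,"z":0.4,"spin":0,"claw":0.6},{"x":0.54,"y":-0.134,"z":0.5,"spin":0,"claw":0.6},{"x":0,"y":0,"z":0.5,"spin":0.204,"claw":0.6},{"x":0,"y":0,"z":0,"spin":0,"claw":0.6},{"x":0,"y":0,"z":0,"spin":0,"claw":0.6}]';python3 go.py 453.2 316.5 34 79.9;python3 - <<'E'
from h import *
for c in("top","scene"):
  a=read_camera(c);np.save(c+"2.npy",a)
  for t in ("pump","gear","cover"): print(c,t,[(np.round(d["point"],3).tolist(),round(d["conf"],2)) for d in look_for(t,c)])
crop("top",np.load("top2.npy"),90,200,220,90,3.6,"t2")
E
```

```text
time: 22.3
tool_pos: [0.4535, 0.3165, 0.0769]
tool_rot: [[0.174, 0.985, -0.0], [0.985, -0.174, -0.0], [-0.0, -0.0, -1.0]]
force: [-0.2, 0.1, 0.3]
finger_gap: 0.0509
gripper_force: 0.0
t 22.3 p [453.5 316.5  76.9] psi 79.96 gap 50.9 gf 0.0 F [-0.2  0.1  0.3] j6 0.58
shares x -0.000 y -0.006 z 0.858 spin 0.002
top pump [([0.495, -0.063, 0.032], 0.78)]
top gear [([0.485, -0.013, 0.04], 0.72), ([0.502, 0.038, 0.023], 0.61), ([0.687, -0.046, 0.026], 0.27), ([0.475, -0.297, 0.011], 0.25)]
top cover [([0.46, 0.264, 0.004], 0.68)]
scene pump [([0.504, -0.069, 0.032], 0.8)]
scene gear [([0.509, 0.032, 0.024], 0.82)]
scene cover [([0.467, 0.296, 0.006], 0.91)]
```

View pics/t2.png

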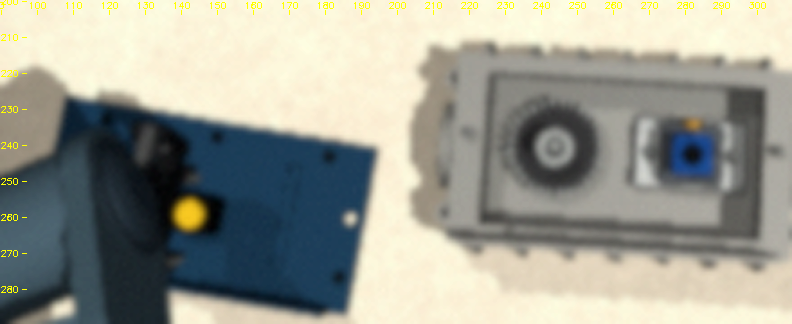

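The gear, at (244,241), and the pump, at (282,243), are in place. The cover hasn't moved: cap (142,259), hole (187,260.5). Now grasp the boss both ways.

```bash
python3 -m pendant '[{"x":0,"y":-0.006,"z":0.4,"spin":0,"claw":0.6},{"x":0,"y":0,"z":0.4,"spin":0,"claw":0.6},{"x":0,"y":0,"z":0.04,"spin":0,"claw":0.6},{"x":0,"y":0,"z":0,"spin":0,"claw":0.6},{"x":0,"y":0,"z":0,"spin":0,"claw":0.2},{"x":0,"y":0,"z":0,"spin":0,"claw":0.2},{"x":0,"y":0,"z":0,"spin":0,"claw":0.2},{"x":0,"y":0,"z":0,"spin":0,"claw":0.2}]';python3 -m pendant '[{"x":0,"y":0,"z":0,"spin":0,"claw":0.65},{"x":0,"y":0,"z":0,"spin":0,"claw":0.65},{"x":0,"y":0,"z":0,"spin":0.333,"claw":0.65},{"x":0,"y":0,"z":0,"spin":0.333,"claw":0.65},{"x":0,"y":0,"z":0,"spin":0.333,"claw":0.65},{"x":0,"y":0,"z":0,"spin":0.333,"claw":0.65},{"x":0,"y":0,"z":0,"spin":0.333,"claw":0.65},{"x":0,"y":0,"z":0,"spin":0.333,"claw":0.65},{"x":0,"y":0,"z":0,"spin":0.333,"claw":0.65},{"x":0,"y":0,"z":0,"spin":0.333,"claw":0.65},{"x":0,"y":0,"z":0,"spin":0.336,"claw":0.65},{"x":0,"y":0,"z":0,"spin":0,"claw":0.65},{"x":0,"y":0,"z":0,"spin":0,"claw":0.2},{"x":0,"y":0,"z":0,"spin":0,"claw":0.2},{"x":0,"y":0,"z":0,"spin":0,"claw":0.2},{"x":0,"y":0,"z":0,"spin":0,"claw":0.2}]'
```

```text
time: 23.7
tool_pos: [0.454, 0.317, 0.0358]
tool_rot: [[0.175, 0.985, 0.002], [0.985, -0.175, 0.001], [0.001, 0.002, -1.0]]
force: [-0.3, -0.1, 6.2]
finger_gap: 0.0263
gripper_force: 62.4
time: 25.7
tool_pos: [0.4532, 0.3167, 0.0349]
tool_rot: [[0.985, -0.175, 0.0], [-0.175, -0.985, -0.0], [0.0, 0.0, -1.0]]
force: [-0.7, -0.9, 1.9]
finger_gap: 0.0329
gripper_force: 62.5
```

```bash
cat > casefit.py <<'E'
from h import *
from scipy.ndimage import map_coordinates,gaussian_filter
from scipy.optimize import least_squares
c0=np.array([494.1,-13.4]);yaw=np.radians(-4.0)
def W(l,c=c0,y=yaw): # case-local mm -> world m
    l=np.atleast_2d(l).astype(float);C,S=np.cos(y),np.sin(y);return np.c_[c[0]+C*l[:,0]-S*l[:,1],c[1]+S*l[:,0]+C*l[:,1],l[:,2]]/1000
if __name__=="__main__":
    im={n:np.mean([read_camera(n).astype(float) for _ in range(3)],0) for n in("top","scene")}
    g=im["top"].mean(2)
    def edge(pts,nrm,lab,r=6):  # strongest gradient along local normal, offset in mm
        o=[]
        for p in pts:
            s=np.arange(-r,r+.01,.25);uv=proj("top",W(np.array(p)+s[:,None]*np.array(nrm)))
            v=map_coordinates(g,[uv[:,1],uv[:,0]],order=3);d=gaussian_filter(np.abs(np.gradient(gaussian_filter(v,3))),1);k=d.argmax();o.append((s[k],d[k]))
        o=np.array(o);print(lab,"median",np.median(o[:,0]).round(2),"slope mm/m",(np.polyfit(np.arange(len(o)),o[:,0],1)[0]*len(o)).round(2),"grad",np.median(o[:,1]).round(1))
    ys=np.linspace(-90,90,19);xs=np.linspace(-40,40,11)
    edge([(56,y,56) for y in ys],(1,0,0),"in +x");edge([(-56,y,56) for y in ys],(1,0,0),"in -x")
    edge([(x,104,56) for x in xs],(0,1,0),"in +y");edge([(x,-104,56) for x in xs],(0,1,0),"in -y")
    edge([(70,y,56) for y in ys],(1,0,0),"out +x");edge([(x,128,56) for x in xs],(0,1,0),"out +y");edge([(x,-128,56) for x in xs],(0,1,0),"out -y")
    t=[]
    for n in("top","scene"):
        for sy in(1,-1):
            P=proj(n,W([[10,sy*115,56],[10,sy*115,68]]));m=P.mean(0);k=15;x0,y0=int(m[0])-12,int(m[1])-9
            a=im[n][y0:y0+19,x0:x0+25];a=np.clip((a-a.min())/(a.max()-a.min())*255,0,255).astype(np.uint8)
            q=cv2.resize(a[:,:,::-1],None,fx=k,fy=k,interpolation=cv2.INTER_CUBIC)
            for p,col in zip(P,((0,0,255),(0,255,0))): cv2.drawMarker(q,tuple(int(v) for v in ((p-[x0,y0]+.5)*k)),col,0,9,1)
            t.append(q);print(n,sy,"origin",x0,y0,"base,tip",P.round(1).tolist())
    cv2.imwrite("pics/dow.png",np.vstack([np.hstack(t[:2]),np.hstack(t[2:])]))
E
python3 casefit.py
```

```text
in +x median 1.0 slope mm/m 0.8 grad 1.1
in -x median 0.25 slope mm/m 0.12 grad 1.2
in +y median 1.25 slope mm/m 0.0 grad 1.5
in -y median 1.0 slope mm/m 0.05 grad 2.2
out +x median 4.75 slope mm/m 0.1 grad 1.2
out +y median -0.5 slope mm/m 0.2 grad 0.6
out -y median 1.25 slope mm/m 0.33 grad 0.9
top 1 origin 208 227 base,tip [[220.4, 236.3], [219.8, 236.2]]
top -1 origin 294 232 base,tip [[306.1, 241.4], [306.6, 241.4]]
scene 1 origin 231 147 base,tip [[243.4, 157.9], [243.4, 155.8]]
scene -1 origin 180 191 base,tip [[192.8, 201.5], [192.4, 199.6]]
```

View pics/dow.png

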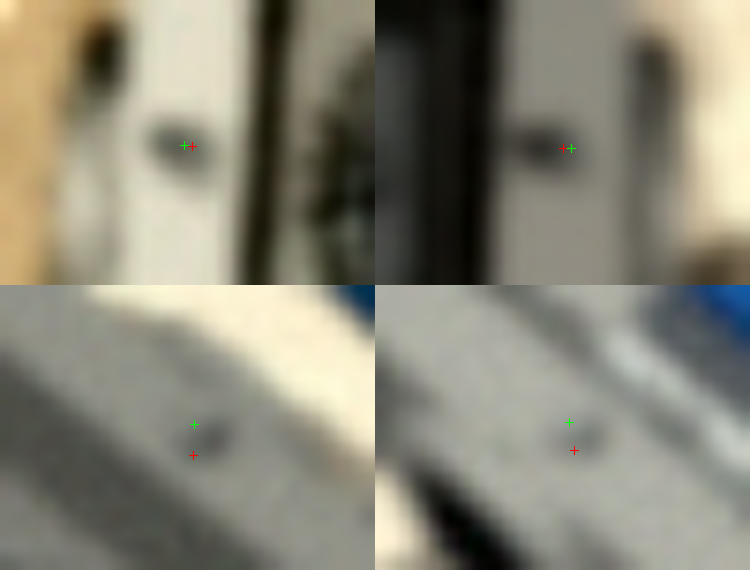

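The dowel spots lie within about 1 px of prediction. The edge fits put the case centre at about (494.7,-12.2) with yaw -4°, so the TCP target for the cover is (490.8,-11.9). Now lift and carry.

```bash
python3 -m pendant '[{"x":0,"y":0,"z":-0.3,"spin":0,"claw":0.2},{"x":0,"y":0,"z":-0.6,"spin":0,"claw":0.2},{"x":0,"y":0,"z":-0.7,"spin":0,"claw":0.2},{"x":0,"y":0,"z":-0.7,"spin":0,"claw":0.2},{"x":0,"y":0,"z":0,"spin":0,"claw":0.2},{"x":0,"y":0,"z":0,"spin":0,"claw":0.2},{"x":0,"y":0,"z":0,"spin":-0.2,"claw":0.2},{"x":0,"y":0,"z":0,"spin":0,"claw":0.2},{"x":0,"y":0,"z":0,"spin":0,"claw":0.2}]';python3 go.py 490.8 -11.9 150 -4
```

```text
time: 27.12
tool_pos: [0.4524, 0.3164, 0.1484]
tool_rot: [[0.997, -0.073, -0.002], [-0.073, -0.997, -0.001], [-0.002, 0.001, -1.0]]
force: [0.5, -0.2, -5.6]
finger_gap: 0.0326
gripper_force: 61.5
t 27.12 p [452.4 316.4 148.4] psi -4.19 gap 32.6 gf 61.5 F [ 0.5 -0.2 -5.6] j6 2.05
shares x 1.245 y 6.493 z -0.028 spin -0.006
```

```bash
python3 -m pendant '[{"x":0.1,"y":0.45,"z":0,"spin":0,"claw":0.2},{"x":0.1,"y":0.55,"z":0,"spin":0,"claw":0.2},{"x":0.1,"y":0.55,"z":0,"spin":0,"claw":0.2},{"x":0.1,"y":0.55,"z":0,"spin":0,"claw":0.2},{"x":0.1,"y":0.55,"z":0,"spin":0,"claw":0.2},{"x":0.1,"y":0.55,"z":0,"spin":0,"claw":0.2},{"x":0.1,"y":0.55,"z":0,"spin":0,"claw":0.2},{"x":0.1,"y":0.55,"z":0,"spin":0,"claw":0.2},{"x":0.1,"y":0.55,"z":0,"spin":0,"claw":0.2},{"x":0.1,"y":0.55,"z":0,"spin":0,"claw":0.2},{"x":0.1,"y":0.55,"z":0,"spin":0,"claw":0.2},{"x":0.13,"y":0.55,"z":0,"spin":-0.006,"claw":0.2},{"x":0,"y":0,"z":0,"spin":0,"claw":0.2},{"x":0,"y":0,"z":0,"spin":0,"claw":0.2},{"x":0,"y":0,"z":0,"spin":0,"claw":0.2},{"x":0,"y":0,"z":0,"spin":0,"claw":0.2}]';python3 go.py 490.8 -11.9 110 -4
```

```text
time: 29.12
tool_pos: [0.4911, -0.0112, 0.1497]
tool_rot: [[0.998, -0.068, -0.0], [-0.067, -0.998, 0.0], [-0.0, -0.0, -1.0]]
force: [-0.4, 0.7, -5.1]
finger_gap: 0.033
gripper_force: 61.9
t 29.12 p [491.1 -11.2 149.7] psi -3.87 gap 33.0 gf 61.9 F [-0.4  0.7 -5.1] j6 1.38
shares x -0.005 y 0.014 z 0.794 spin 0.004
```

```bash
python3 -m pendant '[{"x":-0.005,"y":0.01,"z":0.3,"spin":0.004,"claw":0.2},{"x":0,"y":0,"z":0.3,"spin":0,"claw":0.2},{"x":0,"y":0,"z":0.15,"spin":0,"claw":0.2},{"x":0,"y":0,"z":0.1,"spin":0,"claw":0.2},{"x":0,"y":0,"z":0.06,"spin":0,"claw":0.2},{"x":0,"y":0,"z":0.04,"spin":0,"claw":0.2},{"x":0,"y":0,"z":0,"spin":0,"claw":0.2}]';python3 go.py 490.8 -11.9 91 -4
```

```text
time: 30.0
tool_pos: [0.4911, -0.0123, 0.1024]
tool_rot: [[0.998, -0.07, 0.0], [-0.07, -0.998, -0.0], [0.0, 0.0, -1.0]]
force: [-0.6, -1.0, -5.8]
finger_gap: 0.0327
gripper_force: 61.8
t 30.0 p [491.1 -12.3 102.4] psi -4.04 gap 32.7 gf 61.8 F [-0.6 -1.  -5.8] j6 1.38
shares x -0.007 y -0.008 z 0.229 spin -0.001
```

```bash
python3 -m pendant '[{"x":0,"y":0,"z":0.04,"spin":0,"claw":0.2},{"x":0,"y":0,"z":0.04,"spin":0,"claw":0.2},{"x":0,"y":0,"z":0.02,"spin":0,"claw":0.2},{"x":0,"y":0,"z":0,"spin":0,"claw":0.2}]';python3 go.py 490.8 -11.9 91 -4
```

```text
time: 30.5
tool_pos: [0.4908, -0.0123, 0.0971]
tool_rot: [[0.998, -0.07, -0.0], [-0.07, -0.998, -0.0], [-0.0, 0.0, -1.0]]
force: [-0.9, 0.2, -4.6]
finger_gap: 0.033
gripper_force: 61.9
t 30.5 p [490.8 -12.3  97.1] psi -4.03 gap 33.0 gf 61.9 F [-0.9  0.2 -4.6] j6 1.38
shares x -0.001 y -0.008 z 0.122 spin -0.001
```

Going in with no force. Continue to the seat.

```bash
python3 -m pendant '[{"x":0,"y":0,"z":0.04,"spin":0,"claw":0.2},{"x":0,"y":0,"z":0.04,"spin":0,"claw":0.2},{"x":0,"y":0,"z":0.03,"spin":0,"claw":0.2},{"x":0,"y":0,"z":0.02,"spin":0,"claw":0.2},{"x":0,"y":0,"z":0,"spin":0,"claw":0.2}]';python3 go.py 490.8 -11.9 91 -4
```

```text
time: 31.12
tool_pos: [0.4909, -0.0123, 0.0909]
tool_rot: [[0.998, -0.07, -0.001], [-0.07, -0.998, 0.0], [-0.001, 0.0, -1.0]]
force: [-3.6, 0.2, -2.4]
finger_gap: 0.0327
gripper_force: 62.3
t 31.12 p [490.9 -12.3  90.9] psi -4.03 gap 32.7 gf 62.3 F [-3.6  0.2 -2.4] j6 1.38
shares x -0.002 y -0.008 z -0.002 spin -0.001
```

```bash
python3 -m pendant '[{"x":-0.01,"y":0,"z":0.02,"spin":0,"claw":0.2},{"x":0,"y":0,"z":0.01,"spin":0,"claw":0.2},{"x":0,"y":0,"z":0,"spin":0,"claw":0.2}]';python3 go.py 490.8 -11.9 91 -4;python3 -m pendant '[{"x":0,"y":0,"z":0,"spin":0,"claw":0.6},{"x":0,"y":0,"z":0,"spin":0,"claw":0.6},{"x":0,"y":0,"z":-0.4,"spin":0,"claw":0.6},{"x":0,"y":0,"z":-1,"spin":0,"claw":0.6},{"x":0,"y":0,"z":-1,"spin":0,"claw":0.9},{"x":0,"y":0,"z":-0.5,"spin":0,"claw":1},{"x":0,"y":0,"z":0,"spin":0,"claw":1}]'
```

```text
time: 31.5
tool_pos: [0.4909, -0.0123, 0.0909]
tool_rot: [[0.998, -0.07, -0.0], [-0.07, -0.998, -0.0], [-0.0, 0.0, -1.0]]
force: [-8.9, 0.7, 10.5]
finger_gap: 0.0326
gripper_force: 63.8
t 31.5 p [490.9 -12.3  90.9] psi -4.02 gap 32.6 gf 63.8 F [-8.9  0.7 10.5] j6 1.38
shares x -0.003 y -0.008 z -0.002 spin -0.001
time: 32.38
tool_pos: [0.4922, -0.0127, 0.2369]
tool_rot: [[0.997, -0.071, 0.006], [-0.071, -0.998, -0.001], [0.006, 0.001, -1.0]]
force: [-0.4, 0.3, -0.3]
finger_gap: 0.0853
gripper_force: 0.0
```

```bash
python3 go.py 464.7 -286 215 97.4; python3 - <<'E'
from h import *
a=np.mean([read_camera("top").astype(float) for _ in range(2)],0).astype(np.uint8)
for z,p in ((.012,((327,240),(413,228))),(.012,((330,273),(418,261)))):
    A,B=[atz("top",*q,z) for q in p];d=A-B;print("railyaw",np.degrees(np.arctan2(-d[0],d[1])))
h=cv2.cvtColor(a,cv2.COLOR_RGB2HSV).astype(int);m=((h[...,0]<14)&(h[...,1]>170)&(h[...,2]>130)).astype(np.uint8);m[:,:355]=0;m[:220]=0;m[285:]=0
n,l,st,c=cv2.connectedComponentsWithStats(m)
for k in range(1,n):
    if st[k,4]>15: print(st[k].tolist(),c[k].round(1),(atz("top",*c[k],.166)*1000).round(1))
for t in ("cover","pump"): print(t,[(np.round(d["point"],3).tolist(),round(d["conf"],2)) for d in look_for(t,"top")])
crop("top",a,205,205,115,75,6.9,"t3")
E
```

```text
t 32.38 p [492.2 -12.7 236.9] psi -4.05 gap 85.3 gf 0.0 F [-0.4  0.3 -0.3] j6 1.38
shares x -0.164 y 5.491 z 0.443 spin -3.382
railyaw 7.237593446618482
railyaw 7.070046379355057
cover [([0.54, -0.082, 0.062], 0.79), ([0.491, -0.056, 0.062], 0.24)]
pump [([0.505, -0.4, 0.153], 0.39)]
```

View pics/t3.png

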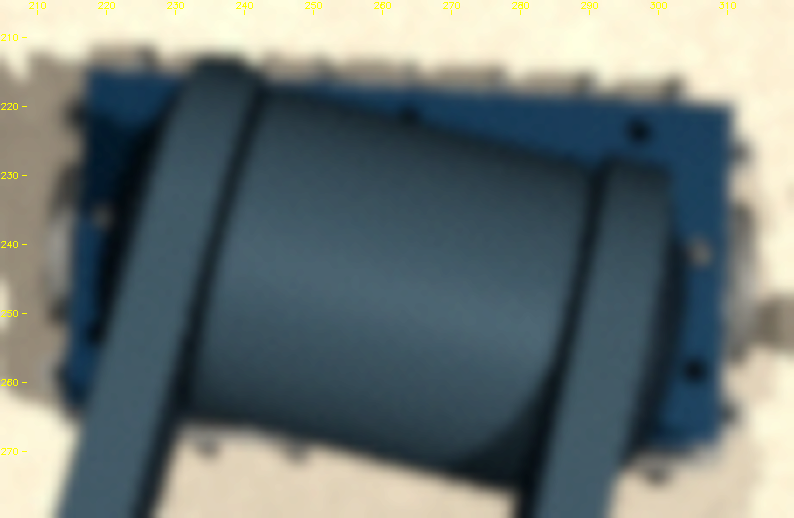

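The cover lies square on the rim, with both dowels showing in its holes at (220,236) and (306,241). Next I'll refine the clamp grip positions from the first picture.

```bash
python3 - <<'E'
from h import *
a=np.load("top0.npy");r=a.astype(int);m=((r[...,0]>110)&(r[...,0]-r[...,2]>90)&(r[...,0]-r[...,1]>60)).astype(np.uint8);m[:,:355]=0;m[:220]=0;m[285:]=0
n,l,st,c=cv2.connectedComponentsWithStats(m)
for k in range(1,n):
    if st[k,4]>15:
        rc=cv2.minAreaRect(np.argwhere(l==k)[:,::-1].astype(np.float32));print(st[k].tolist(),c[k].round(1),(atz("top",*c[k],.166)*1000).round(1),rc[0],(atz("top",*rc[0],.166)*1000).round(1))
E
python3 -m pendant '[{"x":-0.014,"y":0.5,"z":0,"spin":-0.3,"claw":1},{"x":0,"y":0,"z":0,"spin":-0.3,"claw":1},{"x":0,"y":0,"z":0,"spin":-0.3,"claw":1},{"x":0,"y":0,"z":0,"spin":-0.3,"claw":1},{"x":0,"y":0,"z":0,"spin":-0.3,"claw":1},{"x":0,"y":0,"z":0,"spin":-0.3,"claw":1},{"x":0,"y":0,"z":0,"spin":-0.3,"claw":1},{"x":0,"y":0,"z":0,"spin":-0.3,"claw":1},{"x":0,"y":0,"z":0,"spin":-0.3,"claw":1},{"x":0,"y":0,"z":0,"spin":-0.3,"claw":1},{"x":0,"y":0,"z":0,"spin":-0.3,"claw":1},{"x":0,"y":0,"z":0,"spin":-0.08,"claw":1},{"x":0,"y":0,"z":0,"spin":0,"claw":1}]'; python3 go.py 464.7 -286 190 97.2
```

```text
[423, 235, 9, 4, 32] [426.8 236.4] [ 504.7 -402.6  166. ] (427.0, 236.5) [ 504.5 -403.   166. ]
[372, 242, 10, 5, 39] [376.4 243.7] [ 489.  -282.9  166. ] (376.5, 244.0) [ 488.2 -283.   166. ]
[427, 256, 9, 4, 30] [431.  257.5] [ 455.4 -408.7  166. ] (431.0, 257.5) [ 455.4 -408.7  166. ]
[376, 263, 10, 5, 35] [380.4 264.9] [ 439.5 -289.6  166. ] (380.4729919433594, 264.8378601074219) [ 439.6 -289.7  166. ]
time: 34.2
tool_pos: [0.4874, -0.037, 0.2328]
tool_rot: [[-0.127, 0.992, -0.002], [0.992, 0.127, 0.001], [0.001, -0.002, -1.0]]
force: [-0.0, -0.3, -0.5]
finger_gap: 0.0851
gripper_force: 0.0
t 34.2 p [487.4 -37.  232.8] psi 97.32 gap 85.1 gf 0.0 F [-0.  -0.3 -0.5] j6 -0.44
shares x -4.883 y -1.084 z 0.853 spin 0.004
```

```bash
python3 -m pendant '[{"x":-0.49,"y":-0.11,"z":0,"spin":0,"claw":1},{"x":-0.49,"y":-0.11,"z":0,"spin":0,"claw":1},{"x":-0.49,"y":-0.11,"z":0,"spin":0,"claw":1},{"x":-0.49,"y":-0.11,"z":0,"spin":0,"claw":1},{"x":-0.49,"y":-0.11,"z":0,"spin":0,"claw":1},{"x":-0.49,"y":-0.11,"z":0,"spin":0,"claw":1},{"x":-0.49,"y":-0.11,"z":0,"spin":0,"claw":1},{"x":-0.49,"y":-0.11,"z":0,"spin":0,"claw":1},{"x":-0.49,"y":-0.11,"z":0,"spin":0,"claw":1},{"x":-0.48,"y":-0.11,"z":0.2,"spin":0,"claw":1},{"x":0,"y":0,"z":0.2,"spin":0,"claw":1},{"x":0,"y":0,"z":0,"spin":0,"claw":1},{"x":0,"y":0,"z":0,"spin":0,"claw":1}]'; python3 go.py 464.2 -286.3 170 97.2
```

```text
time: 35.83
tool_pos: [0.4649, -0.286, 0.2141]
tool_rot: [[-0.129, 0.992, -0.0], [0.992, 0.129, 0.0], [0.0, -0.0, -1.0]]
force: [0.0, -0.1, -0.0]
finger_gap: 0.0856
gripper_force: 0.0
t 35.83 p [ 464.9 -286.   214.1] psi 97.41 gap 85.6 gf 0.0 F [ 0.  -0.1 -0. ] j6 -0.89
shares x -0.005 y -0.014 z 0.881 spin 0.007
```

```bash
python3 -m pendant '[{"x":-0.005,"y":-0.014,"z":0.4,"spin":0,"claw":1},{"x":0,"y":0,"z":0.3,"spin":0,"claw":1},{"x":0,"y":0,"z":0.16,"spin":0,"claw":1},{"x":0,"y":0,"z":0,"spin":0,"claw":1},{"x":0,"y":0,"z":0,"spin":0,"claw":0.6},{"x":0,"y":0,"z":0,"spin":0,"claw":0.3},{"x":0,"y":0,"z":0,"spin":0,"claw":0.3},{"x":0,"y":0,"z":0,"spin":0,"claw":0.3},{"x":0,"y":0,"z":0,"spin":0,"claw":0.3}]'; python3 go.py 464.2 -286.3 230 97.2
```

```text
time: 36.95
tool_pos: [0.4649, -0.2879, 0.1731]
tool_rot: [[-0.128, 0.992, 0.002], [0.992, 0.128, -0.002], [-0.003, 0.002, -1.0]]
force: [0.3, -0.4, 5.3]
finger_gap: 0.0322
gripper_force: 59.9
t 36.95 p [ 464.9 -287.9  173.1] psi 97.36 gap 32.2 gf 59.9 F [ 0.3 -0.4  5.3] j6 -0.89
shares x 0.031 y -0.008 z -1.138 spin 0.005
```

```bash
python3 -m pendant '[{"x":0,"y":0,"z":-0.2,"spin":0,"claw":0.3},{"x":0,"y":0,"z":-0.4,"spin":0,"claw":0.3},{"x":0,"y":0,"z":-0.5,"spin":0,"claw":0.3},{"x":0,"y":0,"z":-0.3,"spin":0,"claw":0.3},{"x":0,"y":0,"z":0,"spin":0,"claw":0.3},{"x":0,"y":0,"z":0,"spin":0,"claw":0.3}]'; python3 go.py 434.2 41.9 235 86; python3 - <<'E'
from h import *
b=read_camera("scene");P=proj("scene",observe()["tool_pos"])[0];print(P)
crop("scene",b,int(P[0])-35,int(P[1])-20,75,75,8,"s4")
E
```

```text
time: 37.7
tool_pos: [0.4637, -0.2867, 0.2402]
tool_rot: [[-0.128, 0.992, -0.001], [0.992, 0.128, 0.001], [0.001, -0.001, -1.0]]
force: [-0.2, -0.5, -1.3]
finger_gap: 0.032
gripper_force: 59.7
t 37.7 p [ 463.7 -286.7  240.2] psi 97.36 gap 32.0 gf 59.7 F [-0.2 -0.5 -1.3] j6 -0.89
shares x 6.592 y 0.257 z 0.114 spin 0.379
[138.08966265 200.41478544]
```

View pics/s4.png

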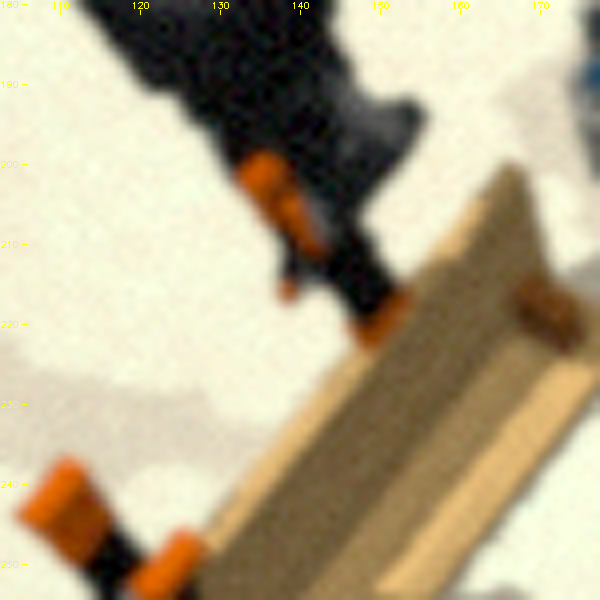

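The scene crop shows the clamp held with jaws open, its tips at (150,221) and (138.5,216), clear of the rail. The second clamp is still there at (110,245). Carry it to the +y side of the edge.

```bash
python3 -m pendant '[{"x":0.35,"y":0.02,"z":0,"spin":0,"claw":0.3},{"x":0.5,"y":0.02,"z":0,"spin":0,"claw":0.3},{"x":0.5,"y":0.02,"z":0,"spin":0,"claw":0.3},{"x":0.5,"y":0.02,"z":0,"spin":0,"claw":0.3},{"x":0.5,"y":0.02,"z":0,"spin":0,"claw":0.3},{"x":0.5,"y":0.02,"z":0,"spin":0,"claw":0.3},{"x":0.5,"y":0.02,"z":0,"spin":0,"claw":0.3},{"x":0.5,"y":0.02,"z":0,"spin":0,"claw":0.3},{"x":0.5,"y":0.02,"z":0,"spin":0,"claw":0.3},{"x":0.5,"y":0.02,"z":0,"spin":0,"claw":0.3},{"x":0.5,"y":0.02,"z":0,"spin":0,"claw":0.3},{"x":0.5,"y":0.02,"z":0,"spin":0,"claw":0.3},{"x":0.5,"y":0.02,"z":0,"spin":0,"claw":0.3},{"x":0.24,"y":0,"z":0,"spin":0,"claw":0.3},{"x":0,"y":0,"z":0,"spin":0.19,"claw":0.3},{"x":0,"y":0,"z":0,"spin":0.19,"claw":0.3},{"x":0,"y":0,"z":0,"spin":0,"claw":0.3},{"x":0,"y":0,"z":0,"spin":0,"claw":0.3}]'; python3 go.py 434.2 41.9 180 86
```

```text
time: 40.0
tool_pos: [0.4346, 0.0415, 0.2413]
tool_rot: [[0.069, 0.998, 0.0], [0.998, -0.069, -0.0], [-0.0, 0.0, -1.0]]
force: [-0.2, 0.5, -0.2]
finger_gap: 0.0317
gripper_force: 59.7
t 40.0 p [434.6  41.5 241.3] psi 86.04 gap 31.7 gf 59.7 F [-0.2  0.5 -0.2] j6 -0.1
shares x 0.007 y -0.009 z 1.226 spin 0.001
```

```bash
python3 -m pendant '[{"x":0,"y":-0.009,"z":0.4,"spin":0,"claw":0.3},{"x":0,"y":0,"z":0.4,"spin":0,"claw":0.3},{"x":0,"y":0,"z":0.2,"spin":0,"claw":0.3},{"x":0,"y":0,"z":0.1,"spin":0,"claw":0.3},{"x":0,"y":0,"z":0.1,"spin":0,"claw":0.3},{"x":0,"y":0,"z":0,"spin":0,"claw":0.3}]'; python3 -m pendant '[{"x":0,"y":0,"z":0.1,"spin":0,"claw":0.3},{"x":0,"y":0,"z":0.1,"spin":0,"claw":0.3},{"x":0,"y":0,"z":0,"spin":0,"claw":0.3}]'
```

```text
time: 40.75
tool_pos: [0.4344, 0.0414, 0.1814]
tool_rot: [[0.07, 0.998, 0.0], [0.998, -0.07, -0.0], [-0.0, 0.0, -1.0]]
force: [-0.5, -1.3, -0.2]
finger_gap: 0.032
gripper_force: 59.7
time: 41.12
tool_pos: [0.434, 0.0415, 0.1707]
tool_rot: [[0.07, 0.998, -0.001], [0.998, -0.07, 0.0], [0.0, -0.001, -1.0]]
force: [0.3, -0.1, -1.0]
finger_gap: 0.032
gripper_force: 59.7
```

Now feel for the pin touching the edge, in 2 mm steps.

```bash
for i in 1; do python3 -m pendant '[{"x":0,"y":0,"z":0.06,"spin":0,"claw":0.3},{"x":0,"y":0,"z":0.06,"spin":0,"claw":0.3},{"x":0,"y":0,"z":0,"spin":0,"claw":0.3}]' | egrep 'pos|force:'; python3 -m pendant '[{"x":0,"y":0,"z":0.04,"spin":0,"claw":0.3},{"x":0,"y":0,"z":0,"spin":0,"claw":0.3}]'| egrep 'pos|force:'; done; python3 - <<'E'
from h import *
crop("scene",read_camera("scene"),175,120,75,70,8,"s5")
E
```

```text
tool_pos: [0.4342, 0.0415, 0.165]
force: [0.0, 0.2, -1.3]
gripper_force: 59.7
tool_pos: [0.4346, 0.0414, 0.1638]
force: [-1.3, -0.2, 2.2]
gripper_force: 59.9
```

View pics/s5.png

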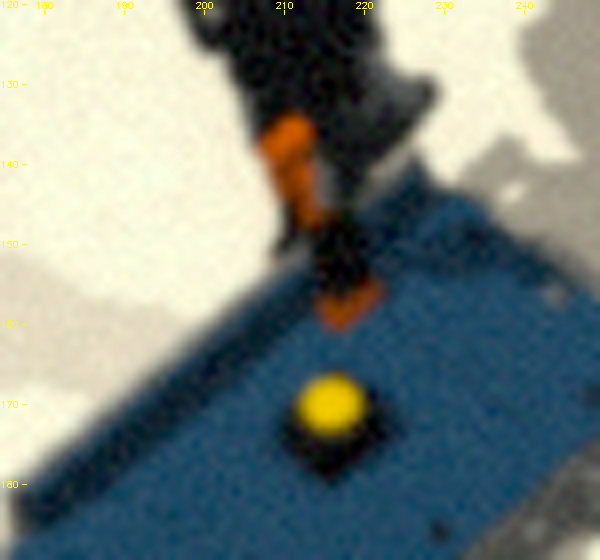

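The jaws straddle the edge, the inner one at (217,158) in front of the upturned edge. The light contact is the jaw tip on the plate, so the pivot is about 9–10 mm up. Raise 2.5 mm and release.

```bash
python3 -m pendant '[{"x":0,"y":0,"z":-0.05,"spin":0,"claw":0.3},{"x":0,"y":0,"z":0,"spin":0,"claw":0.45},{"x":0,"y":0,"z":0,"spin":0,"claw":0.6},{"x":0,"y":0,"z":0,"spin":0,"claw":0.75},{"x":0,"y":0,"z":0,"spin":0,"claw":1},{"x":0,"y":0,"z":0,"spin":0,"claw":1},{"x":0,"y":0,"z":0,"spin":0,"claw":1}]'; python3 -m pendant '[{"x":0,"y":0,"z":-0.3,"spin":0,"claw":1},{"x":0,"y":0,"z":-0.6,"spin":0,"claw":1},{"x":0,"y":0,"z":-0.6,"spin":0,"claw":1},{"x":0,"y":0,"z":0,"spin":0,"claw":1},{"x":0,"y":0,"z":0,"spin":0,"claw":1}]'; python3 go.py 480 -405.8 238 97.2
python3 - <<'E'
from h import *
a,b=read_camera("top"),read_camera("scene")
for c in("top","scene"): print(c,[(np.round(d["point"],3).tolist(),round(d["conf"],2)) for d in look_for("clamp1",c)])
r=a.astype(int);m=((r[...,0]>110)&(r[...,0]-r[...,2]>90)&(r[...,0]-r[...,1]>60)).astype(np.uint8);m[:,:200]=0;m[:220]=0;m[300:]=0
n,l,st,c=cv2.connectedComponentsWithStats(m)
for k in range(1,n):
    if st[k,4]>8: print(st[k].tolist(),c[k].round(1),(atz("top",*c[k],.166)*1000).round(1))
E
```

```text
time: 42.68
tool_pos: [0.4346, 0.0414, 0.166]
tool_rot: [[0.07, 0.998, 0.001], [0.998, -0.07, -0.0], [-0.0, 0.001, -1.0]]
force: [0.6, 0.1, -1.0]
finger_gap: 0.0854
gripper_force: 0.0
time: 43.3
tool_pos: [0.4341, 0.0415, 0.2404]
tool_rot: [[0.07, 0.998, -0.0], [0.998, -0.07, 0.0], [0.0, -0.0, -1.0]]
force: [0.1, -0.4, 0.4]
finger_gap: 0.0853
gripper_force: 0.0
t 43.3 p [434.1  41.5 240.4] psi 85.96 gap 85.3 gf 0.0 F [ 0.1 -0.4  0.4] j6 -0.1
shares x -8.859 y 1.547 z 0.047 spin -0.375
top [([0.484, -0.398, 0.149], 0.91)]
scene [([0.424, 0.041, 0.137], 0.7), ([0.477, -0.402, 0.145], 0.63)]
[423, 235, 9, 4, 31] [426.7 236.4] [ 504.7 -402.3  166. ]
[427, 256, 9, 4, 30] [431.  257.5] [ 455.4 -408.7  166. ]
```

```bash
python3 -m pendant '[{"x":-0.55,"y":0.1,"z":0,"spin":0,"claw":1},{"x":-0.6,"y":0.1,"z":0,"spin":0,"claw":1},{"x":-0.6,"y":0.1,"z":0,"spin":0,"claw":1},{"x":-0.6,"y":0.1,"z":0,"spin":0,"claw":1},{"x":-0.6,"y":0.1,"z":0,"spin":0,"claw":1},{"x":-0.6,"y":0.1,"z":0,"spin":0,"claw":1},{"x":-0.6,"y":0.1,"z":0,"spin":0,"claw":1},{"x":-0.6,"y":0.1,"z":0,"spin":0,"claw":1},{"x":-0.6,"y":0.1,"z":0,"spin":0,"claw":1},{"x":-0.6,"y":0.1,"z":0,"spin":0,"claw":1},{"x":-0.6,"y":0.1,"z":0,"spin":0,"claw":1},{"x":-0.6,"y":0.1,"z":0,"spin":0,"claw":1},{"x":-0.6,"y":0.1,"z":0,"spin":0,"claw":1},{"x":-0.6,"y":0.1,"z":0,"spin":0,"claw":1},{"x":-0.51,"y":0.15,"z":0,"spin":0,"claw":1},{"x":0,"y":0,"z":0.3,"spin":-0.19,"claw":1},{"x":0,"y":0,"z":0.2,"spin":-0.185,"claw":1},{"x":0,"y":0,"z":0,"spin":0,"claw":1},{"x":0,"y":0,"z":0,"spin":0,"claw":1}]'; python3 go.py 480 -405.8 171 97.2
```

```text
time: 45.88
tool_pos: [0.4805, -0.4059, 0.2158]
tool_rot: [[-0.124, 0.992, -0.0], [0.992, 0.124, 0.0], [0.0, -0.0, -1.0]]
force: [-0.1, -0.6, -0.3]
finger_gap: 0.0858
gripper_force: 0.0
t 45.88 p [ 480.5 -405.9  215.8] psi 97.14 gap 85.8 gf 0.0 F [-0.1 -0.6 -0.3] j6 -1.01
shares x 0.003 y -0.010 z 0.896 spin -0.002
```

```bash
python3 -m pendant '[{"x":0,"y":-0.01,"z":0.4,"spin":0,"claw":1},{"x":0,"y":0,"z":0.3,"spin":0,"claw":1},{"x":0,"y":0,"z":0.19,"spin":0,"claw":1},{"x":0,"y":0,"z":0,"spin":0,"claw":1},{"x":0,"y":0,"z":0,"spin":0,"claw":0.6},{"x":0,"y":0,"z":0,"spin":0,"claw":0.3},{"x":0,"y":0,"z":0,"spin":0,"claw":0.3},{"x":0,"y":0,"z":0,"spin":0,"claw":0.3},{"x":0,"y":0,"z":0,"spin":0,"claw":0.3}]'; python3 -m pendant '[{"x":0,"y":0,"z":-0.2,"spin":0,"claw":0.3},{"x":0,"y":0,"z":-0.4,"spin":0,"claw":0.3},{"x":0,"y":0,"z":-0.5,"spin":0,"claw":0.3},{"x":0,"y":0,"z":-0.3,"spin":0,"claw":0.3},{"x":0,"y":0,"z":0,"spin":0,"claw":0.3},{"x":0,"y":0,"z":0,"spin":0,"claw":0.3}]'; python3 go.py 427.3 -57.9 240 86
```

```text
time: 47.0
tool_pos: [0.4806, -0.407, 0.1733]
tool_rot: [[-0.126, 0.992, 0.002], [0.992, 0.126, -0.003], [-0.003, 0.002, -1.0]]
force: [-0.4, 0.4, 6.0]
finger_gap: 0.0319
gripper_force: 60.0
time: 47.75
tool_pos: [0.4797, -0.4056, 0.2404]
tool_rot: [[-0.126, 0.992, -0.001], [0.992, 0.126, 0.001], [0.001, -0.001, -1.0]]
force: [-0.3, 0.9, -1.6]
finger_gap: 0.0318
gripper_force: 59.6
t 47.75 p [ 479.7 -405.6  240.4] psi 97.21 gap 31.8 gf 59.6 F [-0.3  0.9 -1.6] j6 -1.01
shares x 7.030 y -0.166 z 0.017 spin 0.374
```

```bash
python3 -m pendant '[{"x":0.4,"y":-0.01,"z":0,"spin":0,"claw":0.3},{"x":0.5,"y":-0.01,"z":0,"spin":0,"claw":0.3},{"x":0.5,"y":-0.01,"z":0,"spin":0,"claw":0.3},{"x":0.5,"y":-0.01,"z":0,"spin":0,"claw":0.3},{"x":0.5,"y":-0.01,"z":0,"spin":0,"claw":0.3},{"x":0.5,"y":-0.01,"z":0,"spin":0,"claw":0.3},{"x":0.5,"y":-0.01,"z":0,"spin":0,"claw":0.3},{"x":0.5,"y":-0.01,"z":0,"spin":0,"claw":0.3},{"x":0.5,"y":-0.01,"z":0,"spin":0,"claw":0.3},{"x":0.5,"y":-0.01,"z":0,"spin":0,"claw":0.3},{"x":0.5,"y":-0.01,"z":0,"spin":0,"claw":0.3},{"x":0.5,"y":-0.01,"z":0,"spin":0,"claw":0.3},{"x":0.5,"y":-0.01,"z":0,"spin":0,"claw":0.3},{"x":0.5,"y":-0.01,"z":0,"spin":0,"claw":0.3},{"x":0.13,"y":-0.03,"z":0,"spin":0,"claw":0.3},{"x":0,"y":0,"z":0,"spin":0.187,"claw":0.3},{"x":0,"y":0,"z":0,"spin":0.187,"claw":0.3},{"x":0,"y":0,"z":0,"spin":0,"claw":0.3},{"x":0,"y":0,"z":0,"spin":0,"claw":0.3}]'; python3 go.py 427.3 -57.9 166 86
```

```text
time: 50.12
tool_pos: [0.4274, -0.0585, 0.2412]
tool_rot: [[0.069, 0.998, -0.0], [0.998, -0.069, -0.0], [-0.0, -0.0, -1.0]]
force: [-0.3, 0.1, -0.4]
finger_gap: 0.0314
gripper_force: 59.6
t 50.12 p [427.4 -58.5 241.2] psi 86.05 gap 31.4 gf 59.6 F [-0.3  0.1 -0.4] j6 -0.33
shares x 0.011 y -0.002 z 1.505 spin 0.002
```

```bash
python3 -m pendant '[{"x":0.01,"y":0,"z":0.4,"spin":0,"claw":0.3},{"x":0,"y":0,"z":0.4,"spin":0,"claw":0.3},{"x":0,"y":0,"z":0.2,"spin":0,"claw":0.3},{"x":0,"y":0,"z":0.1,"spin":0,"claw":0.3},{"x":0,"y":0,"z":0.1,"spin":0,"claw":0.3},{"x":0,"y":0,"z":0.1,"spin":0,"claw":0.3},{"x":0,"y":0,"z":0.1,"spin":0,"claw":0.3},{"x":0,"y":0,"z":0.08,"spin":0,"claw":0.3},{"x":0,"y":0,"z":0,"spin":0,"claw":0.3},{"x":0,"y":0,"z":0,"spin":0,"claw":0.3}]'; python3 -m pendant '[{"x":0,"y":0,"z":0.02,"spin":0,"claw":0.3},{"x":0,"y":0,"z":0,"spin":0,"claw":0.3}]'
```

```text
time: 51.38
tool_pos: [0.4276, -0.0579, 0.1674]
tool_rot: [[0.07, 0.998, 0.0], [0.998, -0.07, -0.0], [-0.0, 0.0, -1.0]]
force: [0.3, -0.4, -1.5]
finger_gap: 0.032
gripper_force: 59.6
time: 51.62
tool_pos: [0.4275, -0.0578, 0.1663]
tool_rot: [[0.07, 0.998, 0.0], [0.998, -0.07, -0.0], [0.0, 0.0, -1.0]]
force: [-0.2, -0.1, -1.6]
finger_gap: 0.0317
gripper_force: 59.6
```

Release, rise and retreat for a clear view. I'm backing off over the rail side, since the arm mustn't touch anything.

```bash
python3 -m pendant '[{"x":0,"y":0,"z":0,"spin":0,"claw":0.45},{"x":0,"y":0,"z":0,"spin":0,"claw":0.6},{"x":0,"y":0,"z":0,"spin":0,"claw":0.75},{"x":0,"y":0,"z":0,"spin":0,"claw":1},{"x":0,"y":0,"z":0,"spin":0,"claw":1},{"x":0,"y":0,"z":0,"spin":0,"claw":1},{"x":0,"y":0,"z":-0.3,"spin":0,"claw":1},{"x":0,"y":0,"z":-0.8,"spin":0,"claw":1},{"x":0,"y":0,"z":-0.8,"spin":0,"claw":1}]'; python3 -m pendant '[{"x":-0.6,"y":-0.3,"z":0,"spin":0,"claw":1},{"x":-0.8,"y":-0.3,"z":0,"spin":0,"claw":1},{"x":-0.8,"y":-0.3,"z":0,"spin":0,"claw":1},{"x":-0.8,"y":-0.3,"z":0,"spin":0,"claw":1},{"x":-0.8,"y":-0.3,"z":0,"spin":0,"claw":1},{"x":-0.8,"y":-0.3,"z":0,"spin":0,"claw":1},{"x":-0.8,"y":-0.3,"z":0,"spin":0,"claw":1},{"x":-0.8,"y":-0.3,"z":0,"spin":0,"claw":1},{"x":-0.8,"y":0,"z":0,"spin":0,"claw":1},{"x":-0.8,"y":0,"z":0,"spin":0,"claw":1},{"x":0,"y":0,"z":0,"spin":0,"claw":1},{"x":0,"y":0,"z":0,"spin":0,"claw":1}]'; python3 - <<'E'
from h import *
a,b=read_camera("top"),read_camera("scene")
crop("top",a,205,200,125,85,6.2,"fa");crop("scene",b,160,120,110,110,5,"fb")
for c in("top","scene"):
  for t in("clamp1","cover","tin","mug","driver"): print(c,t,[(np.round(d["point"],3).tolist(),round(d["conf"],2)) for d in look_for(t,c)])
i=cv2.imread("pics/fa.png");j=cv2.imread("pics/fb.png");i=cv2.resize(i,None,fx=.5,fy=.5,interpolation=cv2.INTER_AREA);h=550
i=cv2.copyMakeBorder(i,0,h-i.shape[0],0,0,0);cv2.imwrite("pics/fin.png",np.hstack([i,j[:h,:410]]))
r=a.astype(int);m=((r[...,0]>110)&(r[...,0]-r[...,2]>90)&(r[...,0]-r[...,1]>60)).astype(np.uint8);m[:,:200]=0;m[:220]=0;m[300:]=0
n,l,st,c=cv2.connectedComponentsWithStats(m)
for k in range(1,n):
    if st[k,4]>8: print(st[k].tolist(),c[k].round(1),(atz("top",*c[k],.16)*1000).round(1))
E
```

```text
time: 52.75
tool_pos: [0.4274, -0.0578, 0.2634]
tool_rot: [[0.07, 0.998, 0.001], [0.998, -0.07, -0.0], [-0.0, 0.001, -1.0]]
force: [0.8, -0.2, 0.5]
finger_gap: 0.0857
gripper_force: 0.0
time: 54.25
tool_pos: [0.2806, -0.4381, 0.2618]
tool_rot: [[0.07, 0.998, 0.0], [0.998, -0.07, 0.0], [0.0, 0.0, -1.0]]
force: [-0.0, -0.2, 0.7]
finger_gap: 0.0853
gripper_force: 0.0
top clamp1 [([0.43, 0.043, 0.146], 0.86), ([0.428, -0.055, 0.149], 0.7)]
top cover [([0.499, -0.019, 0.06], 0.62)]
top tin [([0.779, -0.126, 0.086], 0.68)]
top mug [([0.81, 0.122, 0.041], 0.66)]
top driver [([0.685, -0.045, 0.022], 0.86)]
scene clamp1 [([0.422, -0.05, 0.136], 0.83)]
scene cover [([0.498, -0.022, 0.059], 0.76)]
scene tin [([0.792, -0.14, 0.088], 0.83)]
scene mug [([0.808, 0.126, 0.047], 0.92)]
scene driver [([0.692, -0.052, 0.023], 0.74)]
[235, 257, 10, 4, 33] [239.4 258.5] [457.3  42.8 160. ]
[277, 260, 10, 4, 30] [281.6 261.1] [450.2 -57.9 160. ]
[234, 279, 9, 3, 26] [238.2 280. ] [407.2  46.1 160. ]
[276, 281, 10, 4, 32] [280.2 282.7] [400.1 -53.6 160. ]
```

View pics/fin.png

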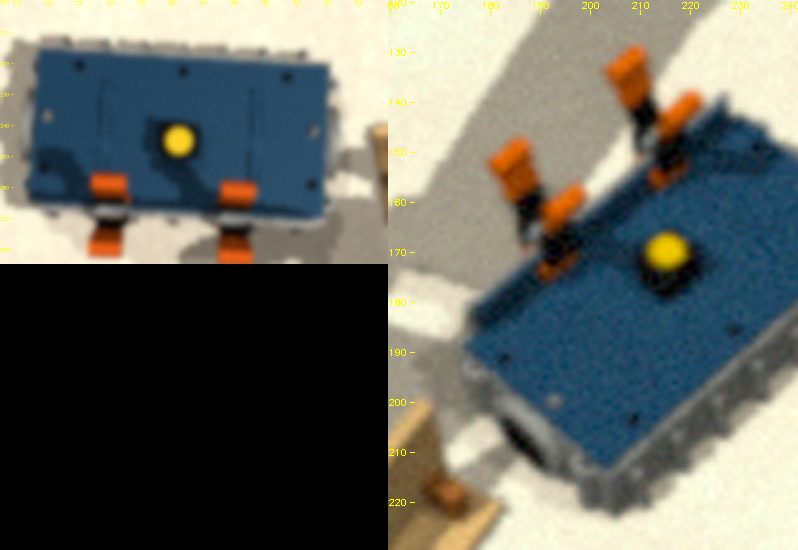

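Both clamps stand upright over the doubled edge, at scene (213,145) and (190,165), about 50 mm either side of the middle. The cover is flat on the rim with both dowels showing. The tin, mug and screwdriver haven't moved.

```bash
python3 -c "from plant import sign_off; print(sign_off())"
```

```text
the job is handed in; nothing more can be done
None
```

I've handed in the finished gearbox: the pump, gear and cover are seated, both clamps found on the rail are clipped over the cover edge and flange about 50 mm either side of the middle, and the tin, mug and screwdriver haven't moved.

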